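Set the cone baker's thermostat and check its plate with the surface thermometer

TASK

Get the waffle-cone baker ready: turn its thermostat dial until the pointer stands at the red mark, and take a reading of the lower plate with the surface thermometer from the stand: press its spring tip flat on the bright spot in the middle of the plate, gently, about half-way in, and hold it still there for two seconds. Then hang the thermometer back in the stand's fork, fully seated. The half-open lid, the bottles and everything else stay as they are.

Things in the scene. Friction and masses are not known exactly. Their poses are not given: they have to be found in the camera images.
- cone_baker: Waffle-cone baker, a fixed steel housing 220 (x) x 200 (y) mm whose flat top deck is 80 mm above the counter; origin: centre of its underside on the counter; x points to its back (hinge side), -x is its front. Round dark lower plate of 158 mm diameter on the deck, hinged lid above it, thermostat dial on the front right of the deck.
- plate_spot (a point): Middle of the bright smooth round spot (38 mm diameter) in the centre of the lower plate, 22 mm behind the baker's origin, at nominal plate height 98 mm over the counter; z up. The plate is a level drop-in part, but its true surface lies up to 5 mm above or below this point: the height must be found by touch. It does not give way.
- lid_handle (a point): Middle of the black handle bar (78 mm long, 19 mm thick) at the front edge of the lid (disc, 172 mm diameter, 35 mm thick). The lid stands half open on a stiff hinge 102 mm above the counter, 112 mm behind the baker's origin; this handle is 285 to 300 mm up, about over the middle of the plate, so the plate is reached from the front with the gripper leaning back. Leave the lid as it is.
- thermostat (a joint): Angle of the thermostat dial, rad, 0 to 4.71, growing as it turns clockwise seen from above: the pointer's direction in the baker's frame is (2.356 - value) rad counterclockwise from its +x. At the red mark the value is 2.60. Stays where it is left (friction 0.06 N m).
- dial_grip (a point): On the dial's vertical axis, at the height to hold it, 27 mm above the deck. The dial is a black upright bar 42 mm long (along the pointer), 13 mm thick, from 6 to 37 mm above the deck, on a round skirt of 42 mm diameter, 6 mm high. A white line on the bar's top runs from the axis to the pointer end.
- red_mark (a point): Middle of the red mark on the round black scale plate, 28 mm from the dial's axis, on the deck.
- pointer_tip (a point): Pointer end of the dial bar, 21 mm from the dial's axis, 35 mm above the deck.
- probe: Surface thermometer, 160 mm long, 0.16 kg, loose, hanging in the stand. Origin: middle of the underside of its black collar (34 x 36 x 8 mm). Grey handle along +z, 22 (x) x 24 (y) mm, 8 to 92 mm above the origin; hold its y sides 58 mm up. The stem runs 20 mm down, then bends 40 degrees to -x. With the tip flat on the plate the handle leans 40 degrees, its top to its own -x side.
- tip_face (a point): Centre of the flat face of the copper tip disc (24 mm diameter): with the spring out, 60 mm along the bent stem from the bend, at (-0.0386, 0, -0.0660) m in the thermometer's frame. Its z axis looks back up the bent stem, and is vertical when the tip is flat on the plate.
- probe_tip (a joint): How far the spring tip is pushed in, m: 0 out to 0.010 at the stop. The spring pushes with 2 N at 0 and 7 N at 0.010 (0.5 N per mm); half-way is 4.5 N.
- probe_stand: Fixed stand of the thermometer: foot 100 (x) x 80 (y) x 12 mm, a post at its back (+x) and at 110 mm height a two-armed fork open to -x. Origin: centre of the foot's underside.
- stand_seat (a point): Seat in the fork: where the thermometer's origin rests when hung upright, 110 mm above the counter. The slot is 18 mm wide, the arms end 23 mm in front (-x) of this point; lips 4 mm high leave the collar about 2.5 mm play on each side. The thermometer comes out straight up and goes back straight down, its bent end to the stand's -x side.
- sauce_mango: Yellow squeeze bottle, 52 mm diameter, 178 mm tall, loose, standing at the left; origin at the centre of its underside. Leave alone.
- sauce_berry: Dark red squeeze bottle, same size, loose. Leave alone.
- sauce_milk: White squeeze bottle, same size, loose. Leave alone.
- cup_stack: Stack of paper cups, 94 mm diameter, 298 mm tall, fixed, behind the stand on the left; origin at the centre of its underside. Keep clear of it.
- mist_bottle: Clear and white mist bottle, 58 x 82 x 243 mm, loose, standing at the right; origin at its underside. Leave alone.

How it is judged:
On the way:
1. the thermometer's tip is pressed flat on the bright spot in the middle of the lower plate, about half-way in, and held still (value of joint probe_tip between 0.0025 and 0.009 m and x of tip_face in the frame of plate_spot between -0.015 and 0.015 m and y of tip_face in the frame of plate_spot between -0.015 and 0.015 m and z of tip_face in the frame of plate_spot between -0.012 and 0.012 m and angle between the z axis of tip_face and the z axis of plate_spot, either way round below 0.2 rad and contact force between probe and cone_baker above 1 N and linear speed of probe below 0.02 m/s and angular speed of probe below 0.2 rad/s), for 1.5 s.
At the end, for the whole second after the job is handed in: The dial's pointer is within 0.15 rad (8.6 degrees) of the red mark, and the thermometer hangs upright (within 0.1 rad), at rest and let go in the stand's fork, its collar seated within 6 mm sideways and 2.5 mm in height (value of joint thermostat between 2.45 and 2.75 rad and x of probe in the frame of stand_seat between -0.006 and 0.006 m and y of probe in the frame of stand_seat between -0.006 and 0.006 m and z of probe in the frame of stand_seat between -0.003 and 0.0025 m and angle between probe's own z axis and vertical below 0.1 rad and contact force between probe and probe_stand above 0.3 N and linear speed of probe below 0.02 m/s); the robot touches nothing.
It fails at once if the half-open lid is pushed (its handle moves more than 10 mm) (distance of lid_handle from where it was at the start of the episode above 0.01 m).
It fails at once if the thermometer is pressed on the baker with more than 20 N (contact force between probe and cone_baker above 20 N).
It fails at once if a sauce bottle or the mist bottle is moved more than 20 mm (distance of any of sauce_mango, sauce_berry, sauce_milk, mist_bottle from where it was at the start of the episode above 0.02 m).
It also fails if it takes over 64 s, if anything falls off the work surface, if the arm or the gripper's body presses on something with over 40 N, if the wrist force passes 120 N, or if a joint passes its speed limit or range.

ROBOT

A 7-joint arm with a two-finger parallel gripper is mounted at the origin on a cart in front of the work surface, level with it; the furniture and walls round the work are solid. World frame = base frame: x ahead of the robot, y to its left, z up, the work surface at z = 0. Lengths are in m, angles in rad, forces in N, time in s.
With the tool pointing down it reaches from about 0.4 to 0.875 m from the base axis. Payload 6.5 kg.
Tool frame: the origin (TCP) lies midway between the tips of the shut fingers; the grasp point (between the pads) lies 19 mm behind it (env.hold_point_z is the distance from the TCP to the grasp point, in m); z points along the fingers, y is the line along which they close (so a half turn about z gives the same grasp; the last joint's range is limited). The gripper opens to 85 mm and grips with 20 to 120 N. Pads are 22 mm wide; open, the fingers measure 114 mm over their backs; the gripper's body (76 mm by 85 mm) begins 54 mm behind the grasp point. The pads swing forward as they close: fully open they stand 13 mm farther back than shut.
Start: joints at [-1.356, 0.536, -0.004, 1.538, 0.003, 1.067, -0.071], TCP at [0.18, 0.625, 0.231] pointing down, gripper open.
Joint ranges: [-2.7, 2.7], [-0.37, 2.16], [-1.27, 1.26], [0.24, 2.4], [-1.31, 4.45], [0.19, 1.91], [-2.76, 2.76]. Speed limits (rad/s): [2.39, 2.39, 3.14, 3.14, 3.14, 3.14, 3.14].

INTERFACE

Orientations are given as a 3x3 rotation matrix whose columns are the frame's x, y, z axes.
In Python, from plant import env gives the robot as it stands.
- The arm moves only by the shell command python3 steer.py 'ROWS'. ROWS is a JSON list that holds a single list of rows (three levels of brackets), with 1 to 8 rows, each of 7 numbers: the opening from 0.0 (shut) to 1.0 (fully open), then dx, dy, dz in m, then a rotation vector rx, ry, rz in rad; each row shifts and turns the commanded pose from where the row before left it, along the tool's axes as they then stand; what a row does not reach is not made up. A row lasts 1/10 s, in which the tool goes at most 0.05 m and 0.15 rad, less where a joint would pass 70% of its speed; a pose out of reach is approached as far as the arm can. The fingers move at their own pace and stop on an object; the grip force is fixed at half the most. Time passes only in rows, so rows that do not move let the fingers close. It prints the time, the measured TCP pose, the force, the opening and the grip force at its end. Input that does not fit is refused with a message, and nothing moves.
- env.sense(): the state, without advancing time (a new reading comes with each control period).
- env.snapshot(name): name is "scene" or "top" or "wrist"; returns the picture (384x512x3 uint8, red, green, blue); there is no depth.
- env.camera_model(name): a dict with "K" (3x3 intrinsics, pixels), "eye" and "orientation" of the camera in the world. Camera axes: x right, y up, looking along -z (the intrinsics and any distortion apply to the point x, -y, -z); pixel columns grow to the right and rows downward; lengths in m; the calibration is good to about 2 mm. The wrist camera is an equidistant fisheye: a pixel r from the principal point sees the ray r / f radians off the axis. A picture is of the moment at which its call begins: read the wrist's pose just before it. camera_model takes no time and is no camera call; for the wrist camera it gives the pose at the moment of the call.
- env.finish_job(): hands the job in; it is judged then, once.
The state is a dict: "time_s": time; "qpos": joint angles; "qvel": joint speeds; "joint_efforts": joint torques, N m; "eef_pos": TCP position; "tool_rot": TCP orientation; "wrist_force": force on the tool from outside, world axes, zero at the start; "ft_torque": the same for the moment, N m; "opening": opening from 0.0 (shut) to 1.0 (fully open); "finger_force": force on a finger pad.
Only numpy, scipy, OpenCV 4.12 (cv2) and the standard library are available. Lean on these libraries where they do the work, as an engineer would, in place of code of your own. Each camera call takes 0.05 s, during which the arm holds its last target. There are 200 camera calls.

## Working session

There is one attempt and no reset: what is moved stays moved. The work goes in short steps, Python scripts to look and compute and a shell command to move; the robot and the scene stay as the last step left them, time stands still between calls to the robot, and variables do not carry over. Pictures are saved under pics/ and viewed, at most 10 in all, crops included, and the job is handed in when it is done.

```bash
ls; mkdir -p pics
python3 - <<'E'
from plant import env
import cv2,numpy as np
np.set_printoptions(precision=4,suppress=True)
s=env.sense();print(s['time_s'],s['eef_pos'],s['tool_rot'],s['opening'],env.hold_point_z)
for n in ["scene","top"]:
    im=env.snapshot(n);cv2.imwrite(f"pics/{n}0.png",im[:,:,::-1]);m=env.camera_model(n);print(n,m)
a=cv2.imread("pics/scene0.png");b=cv2.imread("pics/top0.png")
cv2.imwrite("pics/s0.png",cv2.resize(a,(800,600),interpolation=3));cv2.imwrite("pics/t0.png",cv2.resize(b,(800,600),interpolation=3))
E
```

```text
pics
plant.py
steer.py
0.0 [0.18   0.6239 0.2304] [[-0.9608  0.2771 -0.0004]
 [ 0.2771  0.9608 -0.0018]
 [-0.0001 -0.0018 -1.    ]] 0.9991118048102894 0.0187
scene {'K': array([[406.7966,   0.    , 247.7328],
       [  0.    , 406.7966, 191.452 ],
       [  0.    ,   0.    ,   1.    ]]), 'eye': array([-0.1054, -0.5846,  1.1065]), 'orientation': array([[ 0.7148,  0.5267, -0.4601],
       [-0.6993,  0.5341, -0.4751],
       [-0.0045,  0.6613,  0.7501]])}
top {'K': array([[431.9673,   0.    , 254.6247],
       [  0.    , 431.9673, 196.8478],
       [  0.    ,   0.    ,   1.    ]]), 'eye': array([0.3513, 0.0324, 1.3556]), 'orientation': array([[-0.027 ,  0.9923, -0.1212],
       [-0.9996, -0.0263,  0.0078],
       [ 0.0046,  0.1214,  0.9926]])}
```

View pics/s0.png

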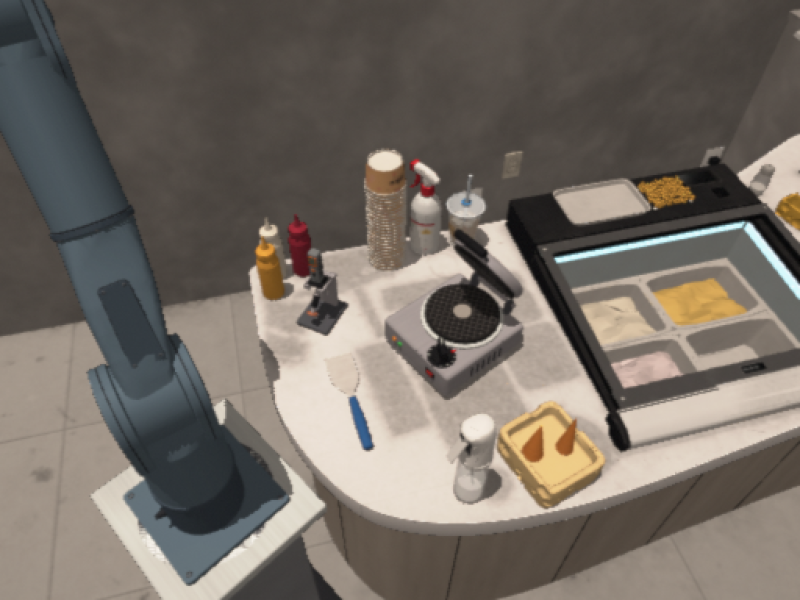

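View pics/t0.png

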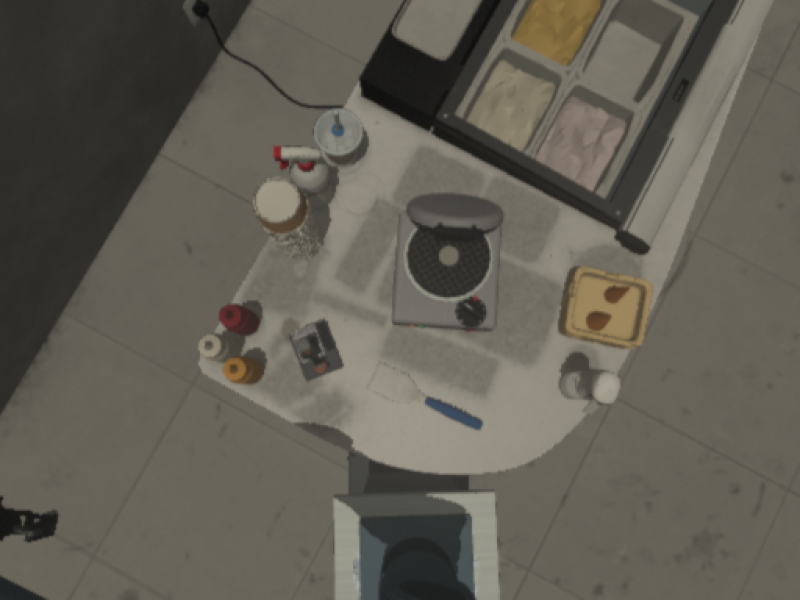

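The scene view shows the baker at about (455,330), the dial at (440,352), and the stand with thermometer at (322,300). In the top view the baker is at (447,265), the spot at (449,256), the dial at (470,312), the stand at (315,350), and the bottles to its left. I'll zoom in for measuring.

```bash
cat > h.py <<'E'
import numpy as np,cv2
from plant import env
np.set_printoptions(precision=4,suppress=True)
def ray(n,u,v,m=None):
    m=m or env.camera_model(n);K=m['K']
    x=(u-K[0,2])/K[0,0];y=(v-K[1,2])/K[1,1]
    if n=='wrist':
        r=np.hypot(x,y);k=np.sin(r)/max(r,1e-9);d=np.array([x*k,-y*k,-np.cos(r)])
    else: d=np.array([x,-y,-1.])
    return m['eye'],m['orientation']@(d/np.linalg.norm(d))
def onz(n,u,v,z,m=None):
    e,d=ray(n,u,v,m);return e+d*(z-e[2])/d[2]
def proj(n,p,m=None):
    m=m or env.camera_model(n);q=m['orientation'].T@(np.asarray(p)-m['eye']);K=m['K']
    x,y,z=q[0],-q[1],-q[2]
    if n=='wrist':
        r=np.hypot(x,y);t=np.arctan2(r,z);x,y=x/r*t,y/r*t
    else: x,y=x/z,y/z
    return np.array([K[0,0]*x+K[0,2],K[1,1]*y+K[1,2]])
def tri(*rs):
    A=sum(np.eye(3)-np.outer(d,d) for e,d in rs);b=sum((np.eye(3)-np.outer(d,d))@e for e,d in rs)
    p=np.linalg.solve(A,b);return p,[np.linalg.norm(np.cross(p-e,d)) for e,d in rs]
E
python3 - <<'E'
import cv2,numpy as np
a=cv2.imread("pics/scene0.png");b=cv2.imread("pics/top0.png")
def c(im,x,y,w,h):return cv2.resize(im[y:y+h,x:x+w],(400,300),interpolation=cv2.INTER_CUBIC)
o=np.vstack([np.hstack([c(b,245,115,80,100)[:, :],c(b,180,195,48,36+16)]) ,np.hstack([c(a,240,140,100,115),c(a,185,150,40,64)])])
# uniform scales
def c(im,x,y,w,h,s):return cv2.resize(im[y:y+h,x:x+w],None,fx=s,fy=s,interpolation=cv2.INTER_CUBIC)
o=np.zeros((600,800,3),np.uint8)
def put(p,x,y): o[y:y+p.shape[0],x:x+p.shape[1]]=p
put(c(b,248,118,76,98,3),0,0);put(c(b,180,198,45,50,6),230,0);put(c(a,240,140,100,115,3),0,300-0+0) if 0 else None
put(c(a,240,140,98,115,2.6),0,300);put(c(a,185,155,42,50,6),260,300);put(c(b,288,185,30,30,9),520,0);put(c(a,270,210,30,30,9),520,300)
cv2.imwrite("pics/z0.png",o)
E
```

```text
(no output)
```

View pics/z0.png

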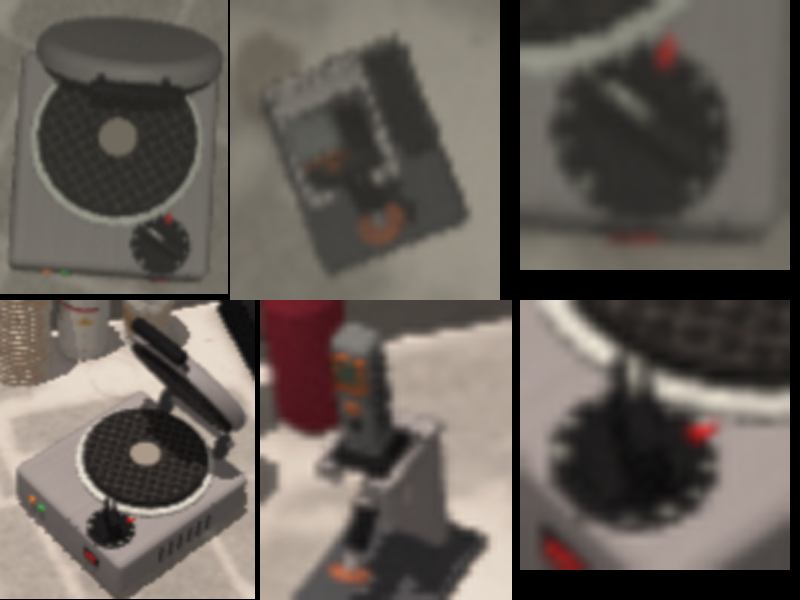

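The crops show the spot at top-image pixel (287,164), the dial centre at (301,200), the red mark at (304,191), and the white line pointing up-left. The stand foot corners are near (207,204), (219,234), (197,243) and (186,214), with the copper tip at (205,235). Next I'll turn these into poses.

Run:
```python
from h import *
a=cv2.imread("pics/scene0.png");b=cv2.imread("pics/top0.png")
mt=env.camera_model('top');ms=env.camera_model('scene')
def cen(im,box,f):
    x,y,w,h=box;c=im[y:y+h,x:x+w].astype(int);m=f(c).astype(np.uint8)
    n,l,st,ce=cv2.connectedComponentsWithStats(m);i=1+np.argmax(st[1:,4]);return ce[i]+[x,y],st[i,4]
bright=lambda c:c.sum(2)>280
red=lambda c:(c[:,:,2]-c[:,:,1]>45)
print('spotT',st:=cen(b,(276,153,24,22),bright)); 
print('spotS',ss:=cen(a,(286,189,20,18),lambda c:c.sum(2)>300))
print('redT',rt:=cen(b,(296,185,18,12),red)); print('redS',rs:=cen(a,(284,220,14,12),red))
for n,t,s,z in [('spot',st,ss,.098),('red',rt,rs,.081)]:
    print(n,onz('top',*t[0],z),onz('scene',*s[0],z),tri(ray('top',*t[0]),ray('scene',*s[0])))
print('dialc',onz('top',301.4,199.7,.082),'scene',onz('scene',270+113/9,210+152/9,.082))
print('line',onz('top',301.5,197.2,.117),onz('top',297.4,193.9,.117))
P=[onz('top',*p,.08) for p in [(252,205.7),(317,210.3),(256.3,134.7),(319.7,146)]];print('deck',P)
F=[onz('top',*p,.012) for p in [(207.5,204.3),(219.2,233.8),(197,243.3),(185.8,213.8)]]
print('foot',F,np.mean(F,0))
for i in range(4):
    d=F[(i+1)%4]-F[i];print(np.linalg.norm(d),np.degrees(np.arctan2(d[1],d[0])))
```

```text
spotT (array([286.802 , 163.2673]), np.int32(101))
spotS (array([295.4321, 198.679 ]), np.int32(81))
redT (array([303.6, 190.2]), np.int32(5))
redS (array([289.5   , 224.3333]), np.int32(6))
spot [ 0.6025 -0.0756  0.098 ] [ 0.6017 -0.0771  0.098 ] (array([ 0.6031, -0.0759,  0.0958]), [np.float64(0.00021609415360617548), np.float64(0.00021609415360612522)])
red [ 0.523  -0.1241  0.081 ] [ 0.5208 -0.1252  0.081 ] (array([ 0.523 , -0.1242,  0.078 ]), [np.float64(0.0004945771624150362), np.float64(0.000494577162415119)])
dialc [ 0.4946 -0.1163  0.082 ] scene [ 0.4973 -0.1171  0.082 ]
line [ 0.4979 -0.1128  0.117 ] [ 0.5078 -0.1013  0.117 ]
deck [array([0.4808, 0.0308, 0.08  ]), array([ 0.462 , -0.1615,  0.08  ]), array([0.6964, 0.0121, 0.08  ]), array([ 0.6565, -0.1784,  0.08  ])]
foot [array([0.4958, 0.1696, 0.012 ]), array([0.4029, 0.1347, 0.012 ]), array([0.3754, 0.2037, 0.012 ]), array([0.4678, 0.2376, 0.012 ])] [0.4355 0.1864 0.012 ]
0.09926279986693397 -159.37096582091888
0.07431994401997453 111.66132445718765
0.09837923236888517 20.143114007753205
0.073507260612513 -67.6355929266342
```

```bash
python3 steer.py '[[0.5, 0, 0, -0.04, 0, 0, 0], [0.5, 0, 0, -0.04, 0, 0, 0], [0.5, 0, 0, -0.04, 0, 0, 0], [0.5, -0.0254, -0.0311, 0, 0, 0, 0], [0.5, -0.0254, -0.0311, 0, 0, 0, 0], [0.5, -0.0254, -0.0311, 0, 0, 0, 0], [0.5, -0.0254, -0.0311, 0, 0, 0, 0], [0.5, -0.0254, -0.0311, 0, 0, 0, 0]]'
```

```text
refused: ROWS must be a list holding one list of rows, three levels of brackets. Nothing was moved.
```

The call was refused and nothing moved: it wants a list holding one list of rows, three levels of brackets. Same move again in that form.

```bash
python3 steer.py '[[[0.5, 0, 0, -0.04, 0, 0, 0], [0.5, 0, 0, -0.04, 0, 0, 0], [0.5, 0, 0, -0.04, 0, 0, 0], [0.5, -0.0254, -0.0311, 0, 0, 0, 0], [0.5, -0.0254, -0.0311, 0, 0, 0, 0], [0.5, -0.0254, -0.0311, 0, 0, 0, 0], [0.5, -0.0254, -0.0311, 0, 0, 0, 0], [0.5, -0.0254, -0.0311, 0, 0, 0, 0]]]'
python3 steer.py '[[[0.5, -0.0254, -0.0311, 0, 0, 0, 0], [0.5, -0.0254, -0.0311, 0, 0, 0, 0], [0.5, -0.0254, -0.0311, 0, 0, 0, 0], [0.5, -0.0254, -0.0311, 0, 0, 0, 0], [0.5, -0.0254, -0.0311, 0, 0, 0, 0], [0.5, -0.0254, -0.0311, 0, 0, 0, 0], [0.5, -0.0254, -0.0311, 0, 0, 0, 0]]]'
```

```text
time_s: 0.9
eef_pos: [0.2594, 0.4381, 0.3509]
tool_rot: [[-0.961, 0.277, -0.0], [0.277, 0.961, -0.001], [0.0, -0.001, -1.0]]
wrist_force: [1.0, -0.4, -1.0]
opening: 0.497
finger_force: 0.0
time_s: 1.6
eef_pos: [0.3698, 0.1797, 0.3512]
tool_rot: [[-0.961, 0.277, -0.0], [0.277, 0.961, 0.0], [0.0, 0.0, -1.0]]
wrist_force: [1.6, 0.3, 0.3]
opening: 0.498
finger_force: 0.0
```

```bash
cat > w.py <<'E'
import sys,pickle
from h import *
n=sys.argv[1];m=env.camera_model('wrist');im=env.snapshot('wrist');cv2.imwrite(f'pics/{n}.png',im[:,:,::-1]);pickle.dump(m,open(f'pics/{n}.pkl','wb'))
E
python3 w.py w1; python3 steer.py '[[[0.5, -0.0254, -0.0311, 0, 0, 0, 0], [0.5, -0.0254, -0.0311, 0, 0, 0, 0], [0.5, -0.0254, -0.0311, 0, 0, 0, 0], [0.5, -0.0254, -0.0311, 0, 0, 0, 0], [0.5, -0.0254, -0.0311, 0, 0, 0, 0], [0.5, -0.0254, -0.0311, 0, 0, 0, 0], [0.5, -0.0254, -0.0311, 0, 0, 0, 0], [0.5, -0.0254, -0.0311, 0, 0, 0, 0]]]'
python3 steer.py '[[[0.5, 0, 0, 0, 0, 0, 0.143], [0.5, 0, 0, 0, 0, 0, 0.143], [0.5, 0, 0, 0, 0, 0, 0.143], [0.5, 0, 0, 0, 0, 0, 0.143], [0.5, 0, 0, 0, 0, 0, 0.143], [0.5, 0, 0, 0, 0, 0, 0.143], [0.5, 0, 0, 0, 0, 0, 0.143]]]'
python3 steer.py '[[[0.5, 0, 0, 0, 0, 0, 0.143], [0.5, 0, 0, 0, 0, 0, 0.143], [0.5, 0, 0, 0, 0, 0, 0.143], [0.5, 0, 0, 0, 0, 0, 0.143], [0.5, 0, 0, 0, 0, 0, 0.143], [0.5, 0, 0, 0, 0, 0, 0.143], [0.5, 0, 0, 0, 0, 0, 0.143]]]'
python3 steer.py '[[[0.5, 0, 0, 0.04, 0, 0, 0], [0.5, 0, 0, 0.04, 0, 0, 0], [0.5, 0, 0, 0.04, 0, 0, 0], [0.5, 0, 0, 0.02, 0, 0, 0], [0.5, 0, 0, 0, 0, 0, 0]]]'
python3 w.py w2
python3 - <<'E'
import cv2
import numpy as np
a=cv2.imread('pics/w1.png');b=cv2.imread('pics/w2.png')
o=np.hstack([cv2.resize(i,(400,300)) for i in (a,b)])
cv2.imwrite('pics/w12.png',o)
import pickle
for n in('w1','w2'):
    m=pickle.load(open(f'pics/{n}.pkl','rb'));print(m)
E
```

```text
time_s: 2.45
eef_pos: [0.4962, -0.115, 0.3512]
tool_rot: [[-0.961, 0.277, -0.0], [0.277, 0.961, 0.0], [0.0, 0.0, -1.0]]
wrist_force: [1.5, 0.1, 0.6]
opening: 0.5
finger_force: 0.0
time_s: 3.15
eef_pos: [0.4957, -0.1136, 0.351]
tool_rot: [[-0.279, 0.96, -0.001], [0.96, 0.279, 0.0], [0.0, -0.001, -1.0]]
wrist_force: [-0.1, 0.1, -0.2]
opening: 0.501
finger_force: 0.0
time_s: 3.85
eef_pos: [0.4957, -0.1135, 0.351]
tool_rot: [[0.658, 0.753, -0.001], [0.753, -0.658, 0.0], [-0.0, -0.001, -1.0]]
wrist_force: [-0.4, 0.7, 0.8]
opening: 0.5
finger_force: 0.0
time_s: 4.35
eef_pos: [0.4937, -0.1131, 0.2087]
tool_rot: [[0.653, 0.757, -0.006], [0.757, -0.653, 0.0], [-0.004, -0.005, -1.0]]
wrist_force: [-0.5, 0.7, 0.2]
opening: 0.501
finger_force: 0.0
{'K': array([[297.31863964,   0.        , 251.12412596],
       [  0.        , 297.31863964, 190.77704075],
       [  0.        ,   0.        ,   1.        ]]), 'eye': array([0.28916492, 0.20357127, 0.49438482]), 'orientation': array([[ 2.77188760e-01, -9.09732364e-01, -3.09117158e-01],
       [ 9.60815364e-01,  2.62292034e-01,  8.96477816e-02],
       [-4.76520139e-04, -3.21853872e-01,  9.46789236e-01]])}
{'K': array([[297.31863964,   0.        , 251.12412596],
       [  0.        , 297.31863964, 190.77704075],
       [  0.        ,   0.        ,   1.        ]]), 'eye': array([ 0.54794615, -0.04945421,  0.35152721]), 'orientation': array([[ 0.75686822,  0.61666455,  0.21650713],
       [-0.65355164,  0.71642465,  0.24414335],
       [-0.0045565 , -0.32628293,  0.94526117]])}
```

View pics/w12.png

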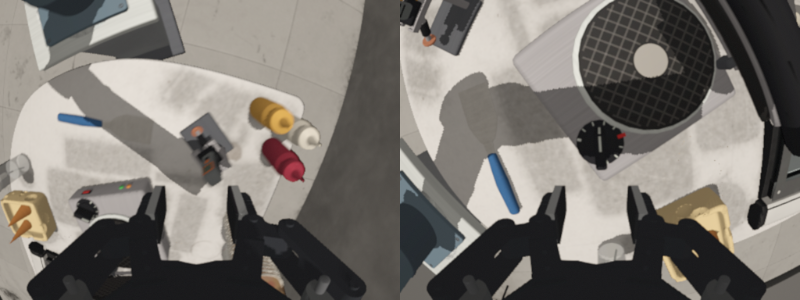

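w1 shows the stand and thermometer at about (205,150) and the baker at the bottom. w2 shows the dial at (600,143), the red mark at (621,135) and the lid close by on the right. I'll measure the dial precisely.

Run:
```python
from h import *
import pickle
m=pickle.load(open('pics/w2.pkl','rb'));b=cv2.imread('pics/w2.png')
x0,y0,w,h=215,140,90,90
c=b[y0:y0+h,x0:x0+w].astype(int)
red=(c[:,:,2]-c[:,:,1]>50).astype(np.uint8)
n,l,st,ce=cv2.connectedComponentsWithStats(red)
for i in range(1,n):
    if st[i,4]>5: print('red',ce[i]+[x0,y0],st[i,4],onz('wrist',*(ce[i]+[x0,y0]),.081,m))
dark=(c.max(2)<50).astype(np.uint8);dark=cv2.morphologyEx(dark,cv2.MORPH_CLOSE,np.ones((5,5)))
n,l,st,ce=cv2.connectedComponentsWithStats(dark)
for i in range(1,n):
    if st[i,4]>100:print('dark',st[i],ce[i]+[x0,y0],onz('wrist',*(ce[i]+[x0,y0]),.082,m))
# spot
g=b[40:120,285:360].astype(int);sp=(g.min(2)>140).astype(np.uint8)
n,l,st,ce=cv2.connectedComponentsWithStats(sp);i=1+np.argmax(st[1:,4]);print('spot',st[i],ce[i]+[285,40],onz('wrist',*(ce[i]+[285,40]),.098,m))
print(env.sense()['qpos'])
cv2.imwrite('pics/d.png',np.hstack([cv2.resize(b[y0:y0+h,x0:x0+w],(540,540),interpolation=2)]))
```

```text
red [282.6552 173.3966] 58 [ 0.52   -0.1256  0.081 ]
dark [ 42   0  48  24 738] [286.6125 148.7439] [ 0.5379 -0.1094  0.082 ]
dark [  11   14   60   63 2467] [255.2351 183.1394] [ 0.4942 -0.1158  0.082 ]
spot [  15   16   42   43 1427] [320.5109  76.9537] [ 0.601  -0.0761  0.098 ]
[-0.5547  0.4413  0.8916  1.9645 -0.4241  0.9362 -0.1625]
```

View pics/d.png

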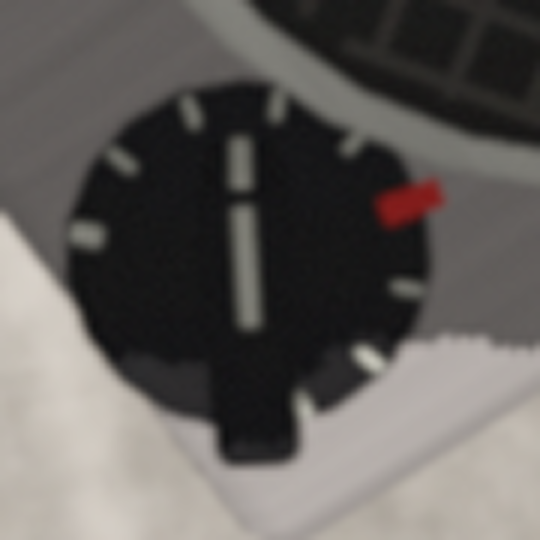

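The crop shows the dial with its white line running from the axis (248,328) to the pointer end (242,205) in crop pixels, and the red mark at (410,203).

Run:
```python
from h import *
import pickle
m=pickle.load(open('pics/w2.pkl','rb'))
f=lambda u,v,z:onz('wrist',215+u/6,140+v/6,z,m)
A=f(248,328,.117);B=f(240,205,.117);B2=f(240,138,.117);R=f(257,445,.117)
print(A,B,B2,R,np.linalg.norm(B-A),np.linalg.norm(B2-A),np.linalg.norm(R-A))
d=B-A;print(np.degrees(np.arctan2(d[1],d[0])))
d=A-R;print(np.degrees(np.arctan2(d[1],d[0])))
for p in [(410,203),(88,235),(405,288)]: 
    q=f(*p,.081);e=q-f(250,262,.082);print(q,np.linalg.norm(e),np.degrees(np.arctan2(e[1],e[0])))
q=f(410,203,.081);e=q-A;print(np.linalg.norm(e[:2]),np.degrees(np.arctan2(e[1],e[0])))
```

```text
[ 0.4953 -0.1155  0.117 ] [ 0.506  -0.1012  0.117 ] [ 0.5122 -0.094   0.117 ] [ 0.4847 -0.1299  0.117 ] 0.017888249476873397 0.027297747071330505 0.017874352488324828
53.006108839822566
53.68366405016812
[ 0.5202 -0.1264  0.081 ] 0.027020301369583017 -20.13410832725132
[ 0.4781 -0.0971  0.081 ] 0.026062539901795054 130.0120303617758
[ 0.5107 -0.1369  0.081 ] 0.0253717012216839 -51.34330718350943
0.027229344117218054 -23.59268987291805
```

```bash
python3 steer.py '[[[0.5, 0, 0, 0, 0, 0, -0.066], [0.5, -0.001, 0.0025, 0.03, 0, 0, 0], [0.5, 0, 0, 0.03, 0, 0, 0], [0.5, 0, 0, 0.025, 0, 0, 0], [0.5, 0, 0, 0.02, 0, 0, 0], [0.5, 0, 0, 0.01, 0, 0, 0], [0.5, 0, 0, 0, 0, 0, 0]]]'; python3 w.py w3; python3 -c "
from h import *
print(onz('scene',301.4,156.2,.2925),env.camera_model('wrist')['eye'])"
```

```text
time_s: 5.1
eef_pos: [0.4977, -0.1161, 0.0966]
tool_rot: [[0.602, 0.799, 0.0], [0.799, -0.602, 0.0], [0.0, 0.0, -1.0]]
wrist_force: [0.2, 0.1, 0.8]
opening: 0.495
finger_force: 0.0
[ 0.599  -0.0808  0.2925] [ 0.547  -0.0492  0.2405]
```

```bash
python3 steer.py '[[[0.5, -0.001, -0.0025, 0.007, 0, 0, 0], [0.5, 0, 0, 0, 0, 0, 0], [0, 0, 0, 0, 0, 0, 0], [0, 0, 0, 0, 0, 0, 0], [0, 0, 0, 0, 0, 0, 0], [0, 0, 0, 0, 0, 0, 0], [0, 0, 0, 0, 0, 0, 0]]]'
```

```text
time_s: 5.85
eef_pos: [0.4958, -0.1161, 0.0899]
tool_rot: [[0.602, 0.798, 0.002], [0.798, -0.602, -0.001], [0.001, 0.002, -1.0]]
wrist_force: [3.7, -2.7, 4.1]
opening: 0.145
finger_force: 63.2
```

```bash
python3 steer.py '[[[0, 0, 0, 0, 0, 0, 0.1], [0, 0, 0, 0, 0, 0, 0.1], [0, 0, 0, 0, 0, 0, 0.1], [0, 0, 0, 0, 0, 0, 0.1], [0, 0, 0, 0, 0, 0, 0.1], [0, 0, 0, 0, 0, 0, 0.1]]]'; python3 steer.py '[[[0, 0, 0, 0, 0, 0, 0.1], [0, 0, 0, 0, 0, 0, 0.1], [0, 0, 0, 0, 0, 0, 0.1], [0, 0, 0, 0, 0, 0, 0.1], [0, 0, 0, 0, 0, 0, 0.1], [0, 0, 0, 0, 0, 0, 0.1], [0, 0, 0, 0, 0, 0, 0.065], [0, 0, 0, 0, 0, 0, 0]]]'
```

```text
time_s: 6.45
eef_pos: [0.4962, -0.1164, 0.09]
tool_rot: [[0.949, 0.315, 0.003], [0.315, -0.949, -0.002], [0.002, 0.003, -1.0]]
wrist_force: [4.4, -3.7, 2.2]
opening: 0.139
finger_force: 63.0
time_s: 7.25
eef_pos: [0.4962, -0.1169, 0.09]
tool_rot: [[0.942, -0.336, 0.003], [-0.336, -0.942, -0.003], [0.004, 0.002, -1.0]]
wrist_force: [4.0, -4.2, 2.1]
opening: 0.14
finger_force: 63.2
```

```bash
python3 steer.py '[[[0.35, 0, 0, 0, 0, 0, 0], [0.35, 0, 0, 0, 0, 0, 0], [0.35, -0.02, 0, 0, 0, 0, 0], [0.35, -0.025, 0, -0.01, 0, 0, 0], [0.35, -0.02, 0, -0.04, 0, 0, 0], [0.35, 0, 0, -0.04, 0, 0, 0], [0.35, 0, 0, -0.04, 0, 0, 0], [0.35, 0, 0, 0, 0, 0, 0]]]'; python3 w.py w4; python3 -c "
from h import *
b=cv2.imread('pics/w4.png');import pickle
m=pickle.load(open('pics/w4.pkl','rb'));p=proj('wrist',[.495,-.1155,.1],m).astype(int);print(p)
x,y=max(p[0]-50,0),max(p[1]-50,0);print(x,y);cv2.imwrite('pics/d2.png',cv2.resize(b[y:y+100,x:x+100],(500,500),interpolation=2))"
```

```text
time_s: 8.05
eef_pos: [0.4355, -0.0942, 0.2232]
tool_rot: [[0.943, -0.333, 0.008], [-0.333, -0.943, 0.003], [0.006, -0.006, -1.0]]
wrist_force: [1.2, -0.0, -1.0]
opening: 0.352
finger_force: 0.0
[252 114]
202 64
```

View pics/d2.png

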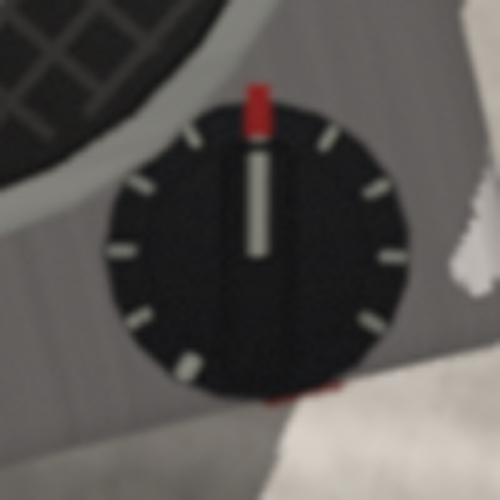

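The pointer lines up with the red mark. Now to the stand.

```bash
python3 steer.py '[[[0.8, 0, 0, -0.035, 0, 0, -0.14], [0.8, 0, 0, -0.035, 0, 0, -0.14], [0.8, 0, 0, -0.035, 0, 0, -0.14], [0.8, 0, 0, 0, 0, 0, -0.14], [0.8, 0, 0, 0, 0, 0, -0.14]]]'; python3 steer.py '[[[0.8, 0.0133, -0.0377, 0, 0, 0, 0], [0.8, 0.0133, -0.0377, 0, 0, 0, 0], [0.8, 0.0133, -0.0377, 0, 0, 0, 0], [0.8, 0.0133, -0.0377, 0, 0, 0, 0], [0.8, 0.0133, -0.0377, 0, 0, 0, 0], [0.8, 0.0133, -0.0377, 0, 0, 0, 0], [0.8, 0.0133, -0.0377, 0, 0, 0, 0], [0.8, 0, 0, 0, 0, 0, 0]]]'; python3 w.py w5;  python3 -c "
from h import *
b=cv2.imread('pics/w5.png');import pickle
print(env.sense()['qpos'])
m=pickle.load(open('pics/w5.pkl','rb'));p=proj('wrist',[.4355,.1864,.1],m).astype(int);print(p)
a=cv2.imread('pics/w1.png');m1=pickle.load(open('pics/w1.pkl','rb'));q=proj('wrist',[.4355,.1864,.1],m1).astype(int);print(q)
x,y=p-[65,75];x2,y2=q-[65,75];x,y,x2,y2=[max(i,0) for i in (x,y,x2,y2)];print(x,y,x2,y2)
f=lambda i,x,y:cv2.resize(i[y:y+150,x:x+100],(400,600),interpolation=2)
cv2.imwrite('pics/st.png',np.hstack([f(b,x,y),f(a,x2,y2)]))"
```

```text
time_s: 8.6
eef_pos: [0.433, -0.0925, 0.3239]
tool_rot: [[0.933, 0.36, -0.001], [0.36, -0.933, 0.002], [-0.0, -0.002, -1.0]]
wrist_force: [-0.3, 1.1, -0.6]
opening: 0.802
finger_force: 0.0
time_s: 9.4
eef_pos: [0.4253, 0.1919, 0.3222]
tool_rot: [[0.933, 0.361, -0.003], [0.361, -0.933, -0.002], [-0.004, 0.001, -1.0]]
wrist_force: [-0.6, 0.7, 0.5]
opening: 0.802
finger_force: 0.0
[-1.3593  0.1547  0.9565  1.9289 -0.1377  1.1311 -1.5542]
[258 152]
[268 198]
193 77 203 123
```

View pics/st.png

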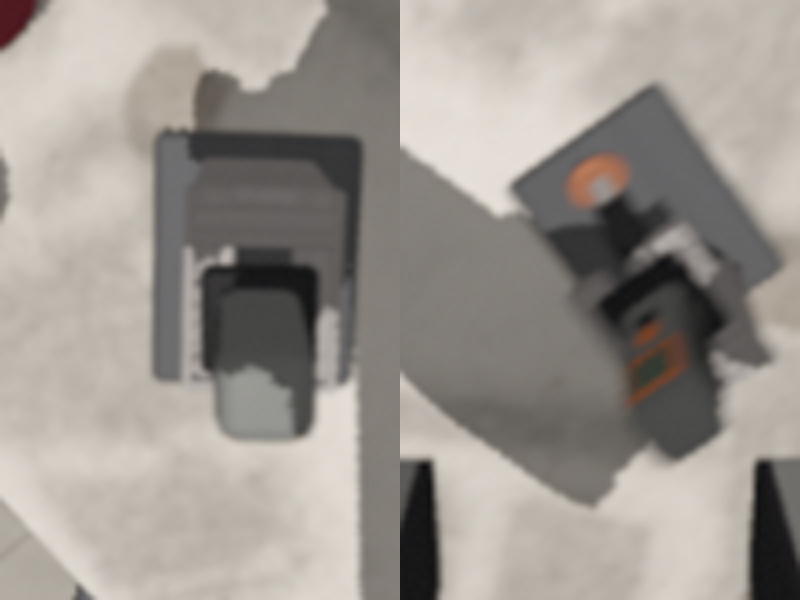

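The left crop (w5) shows the foot corners (157,133), (362,140), (152,380), (352,383), the collar's back edge from (203,268) to (318,268), and the handle top face centred near (264,405). The right crop (w1) shows the copper tip at (598,182) and the foot.

Run:
```python
from h import *
import pickle
m=pickle.load(open('pics/w5.pkl','rb'));m1=pickle.load(open('pics/w1.pkl','rb'))
f=lambda u,v,z:onz('wrist',193+u/4,77+v/4,z,m)
g=lambda u,v,z:onz('wrist',203+(u-400)/4,123+v/4,z,m1)
def an(d):return np.degrees(np.arctan2(d[1],d[0]))
F=[f(*p,.012) for p in [(362,140),(350,384),(152,380),(157,133)]]
print('foot w5',np.mean(F,0));[print(np.linalg.norm(F[(i+1)%4]-F[i]),an(F[(i+1)%4]-F[i])) for i in range(4)]
G=[g(*p,.012) for p in [(657,85),(513,187),(783,265)]];print('w1',G,np.linalg.norm(G[0]-G[1]),np.linalg.norm(G[0]-G[2]),an(G[2]-G[0]),an(G[1]-G[0]))
print('foot c w1',(G[1]+G[2])/2)
c=[f(*p,.118) for p in [(203,268),(318,268)]];print('collar back',c,np.linalg.norm(c[1]-c[0]),an(c[0]-c[1]),np.mean(c,0))
T=[f(*p,.202) for p in [(215,372),(308,372),(313,437),(215,437)]];print('top',np.mean(T,0),np.linalg.norm(T[1]-T[0]),np.linalg.norm(T[1]-T[2]),an(T[0]-T[1]))
print('tip face',g(598,182,.047))
```

```text
foot w5 [0.4336 0.1863 0.012 ]
0.09647981503414418 -160.30388813874495
0.07845948653528788 109.97110994657943
0.09726180844076425 19.187240369645107
0.0775958042512738 -70.60041333688216
w1 [array([0.3765, 0.2057, 0.012 ]), array([0.4016, 0.1362, 0.012 ]), array([0.4667, 0.2376, 0.012 ])] 0.07390460592352303 0.09573699921841168 19.48519843969944 -70.14387446929055
foot c w1 [0.4342 0.1869 0.012 ]
collar back [array([0.4421, 0.2086, 0.118 ]), array([0.4544, 0.1769, 0.118 ])] 0.033986146131575835 111.28518324493807 [0.4483 0.1927 0.118 ]
top [0.4318 0.1878 0.202 ] 0.021307960122998838 0.01575153569152493 111.20264361596816
tip face [0.4007 0.1734 0.047 ]
```

```bash
python3 steer.py '[[[0.8, 0.0046, 0.0068, 0.02, 0, 0, 0], [0.8, 0, 0, 0.03, 0, 0, 0], [0.8, 0, 0, 0.03, 0, 0, 0], [0.8, 0, 0, 0.03, 0, 0, 0], [0.8, 0, 0, 0.03, 0, 0, 0], [0.8, 0, 0, 0.02, 0, 0, 0], [0.8, 0, 0, 0.013, 0, 0, 0], [0.8, 0, 0, 0, 0, 0, 0]]]'
```

```text
time_s: 10.25
eef_pos: [0.4329, 0.1797, 0.1496]
tool_rot: [[0.936, 0.351, -0.003], [0.351, -0.936, -0.003], [-0.004, 0.001, -1.0]]
wrist_force: [0.2, -0.1, 0.9]
opening: 0.802
finger_force: 0.0
```

```bash
python3 steer.py '[[[0.8, 0.0018, -0.0073, 0, 0, 0, 0], [0.8, 0, 0, 0, 0, 0, 0]]]'
```

```text
time_s: 10.45
eef_pos: [0.434, 0.1901, 0.1521]
tool_rot: [[0.935, 0.353, 0.001], [0.353, -0.935, 0.001], [0.002, -0.001, -1.0]]
wrist_force: [0.3, -0.0, 1.4]
opening: 0.802
finger_force: 0.0
```

```bash
python3 steer.py '[[[0.8, 0, 0, 0, 0, 0, 0], [0.8, 0, 0, 0, 0, 0, 0], [0.8, -0.001, 0, 0.003, 0, 0, 0], [0.8, 0, 0, 0, 0, 0, 0], [0.8, 0, 0, 0, 0, 0, 0]]]'
```

```text
time_s: 10.95
eef_pos: [0.4324, 0.1883, 0.1482]
tool_rot: [[0.936, 0.352, -0.0], [0.352, -0.936, -0.0], [-0.0, 0.0, -1.0]]
wrist_force: [0.0, 0.2, 0.5]
opening: 0.799
finger_force: 0.0
```

Good enough (about 1 mm). Close and look at where it settles.

```bash
python3 steer.py '[[[0.5, 0, 0, 0, 0, 0, 0], [0.4, 0, 0, 0, 0, 0, 0], [0, 0, 0, 0, 0, 0, 0], [0, 0, 0, 0, 0, 0, 0], [0, 0, 0, 0, 0, 0, 0], [0, 0, 0, 0, 0, 0, 0], [0, 0, 0, 0, 0, 0, 0]]]'
```

```text
time_s: 11.65
eef_pos: [0.4325, 0.1884, 0.1484]
tool_rot: [[0.936, 0.352, 0.0], [0.352, -0.936, 0.0], [0.0, -0.0, -1.0]]
wrist_force: [-0.9, -0.3, 1.5]
opening: 0.272
finger_force: 59.5
```

```bash
python3 steer.py '[[[0, 0, 0, -0.01, 0, 0, 0], [0, 0, 0, -0.02, 0, 0, 0], [0, 0, 0, -0.03, 0, 0, 0], [0, 0, 0, -0.03, 0, 0, 0], [0, 0, 0, -0.03, 0, 0, 0], [0, 0, 0, -0.03, 0, 0, 0], [0, 0, 0, 0, 0, 0, 0]]]'; python3 steer.py '[[[0, -0.0062, 0.036, 0, 0, 0, 0], [0, -0.0062, 0.036, 0, 0, 0, 0], [0, -0.0062, 0.036, 0, 0, 0, 0], [0, -0.0062, 0.036, 0, 0, 0, 0], [0, -0.0062, 0.036, 0, 0, 0, 0], [0, -0.0062, 0.036, 0, 0, 0, 0], [0, -0.0062, 0.036, 0, 0, 0, 0], [0, 0, 0, 0, 0, 0, 0]]]'; python3 steer.py '[[[0, 0, 0, 0, 0, 0, 0.114], [0, 0, 0, 0, 0, 0, 0.114], [0, 0, 0, 0, 0, 0, 0.114], [0, 0, 0, 0, 0, 0, 0.114], [0, 0, 0, 0, 0, 0, 0]]]'; python3 w.py w6;python3 -c "
from h import *
print(env.sense()['qpos'])"
```

```text
time_s: 12.35
eef_pos: [0.4346, 0.1889, 0.3019]
tool_rot: [[0.936, 0.352, 0.005], [0.352, -0.936, 0.004], [0.006, -0.002, -1.0]]
wrist_force: [0.3, -0.4, -1.6]
opening: 0.271
finger_force: 59.5
time_s: 13.15
eef_pos: [0.48, -0.0686, 0.2983]
tool_rot: [[0.939, 0.344, 0.0], [0.344, -0.939, -0.003], [-0.001, 0.003, -1.0]]
wrist_force: [-0.6, 0.2, -0.4]
opening: 0.276
finger_force: 59.7
time_s: 13.65
eef_pos: [0.48, -0.0622, 0.2977]
tool_rot: [[0.995, -0.097, -0.001], [-0.097, -0.995, -0.0], [-0.001, 0.0, -1.0]]
wrist_force: [-0.1, -0.2, -1.0]
opening: 0.278
finger_force: 59.6
[-0.903   0.3168  1.161   1.9285 -0.3247  1.1061 -1.2752]
```

```bash
python3 steer.py '[[[0, 0, 0, 0, 0, 0.1, 0], [0, 0, 0, 0, 0, 0.1, 0], [0, 0, 0, 0, 0, 0.1, 0], [0, 0, 0, 0, 0, 0, 0]]]'; python3 -c "
from h import *
print(env.sense()['qpos'])"
```

```text
time_s: 14.1
eef_pos: [0.4767, -0.0637, 0.2971]
tool_rot: [[0.959, -0.095, 0.267], [-0.092, -0.996, -0.023], [0.268, -0.003, -0.963]]
wrist_force: [0.4, 0.7, -1.7]
opening: 0.27
finger_force: 59.6
[-1.171  -0.0908  1.181   2.1462  0.147   0.7633 -1.7386]
```

```bash
python3 steer.py '[[[0, 0.01, 0, 0.0156, 0, 0.08, 0], [0, 0.0085, 0, 0.0163, 0, 0.08, 0], [0, 0.007, 0, 0.017, 0, 0.08, 0], [0, 0, 0, 0, 0, 0, 0]]]'; python3 -c "
from h import *
print(env.sense()['qpos'])"
```

```text
time_s: 14.5
eef_pos: [0.5179, -0.0694, 0.2582]
tool_rot: [[0.871, -0.099, 0.482], [-0.081, -0.995, -0.057], [0.485, 0.011, -0.874]]
wrist_force: [0.2, -0.1, -1.3]
opening: 0.274
finger_force: 59.9
[-1.1137  0.0442  1.1952  2.2983 -0.0574  0.3212 -1.5466]
```

```bash
python3 steer.py '[[[0, 0.006, 0, 0.0175, 0, 0.08, 0], [0, 0.0045, 0, 0.018, 0, 0.08, 0], [0, 0, 0, 0, 0, 0, 0], [0, 0, 0, 0, 0, 0, 0]]]'; python3 -c "
from h import *
print(env.sense()['qpos'])"
```

```text
time_s: 14.9
eef_pos: [0.5274, -0.0563, 0.2508]
tool_rot: [[0.849, -0.075, 0.523], [-0.077, -0.997, -0.019], [0.523, -0.024, -0.852]]
wrist_force: [0.9, 1.1, -1.2]
opening: 0.275
finger_force: 59.8
[-1.09    0.1011  1.1994  2.3239 -0.4819  0.2554 -1.1369]
```

```bash
python3 steer.py '[[[0, 0.0055, 0, -0.037, 0, -0.11, 0], [0, 0.001, 0, -0.037, 0, -0.11, 0], [0, -0.003, 0, -0.037, 0, -0.11, 0], [0, -0.007, 0, -0.037, 0, -0.11, 0], [0, -0.011, 0, -0.036, 0, -0.11, 0], [0, 0, 0, 0, 0, 0, 0]]]'; python3 -c "
from h import *
print(env.sense()['qpos'])"; python3 steer.py '[[[0, 0.003, 0.036, 0, 0, 0, 0], [0, 0.003, 0.036, 0, 0, 0, 0], [0, 0.003, 0.036, 0, 0, 0, 0], [0, 0.003, 0.036, 0, 0, 0, 0], [0, 0.003, 0.036, 0, 0, 0, 0], [0, 0.003, 0.036, 0, 0, 0, 0], [0, 0.003, 0.036, 0, 0, 0, 0], [0, 0, 0, 0, 0, 0, 0]]]';python3 -c "
from h import *
print(env.sense()['qpos'])"
```

```text
time_s: 15.5
eef_pos: [0.4589, -0.038, 0.3728]
tool_rot: [[0.989, -0.036, 0.14], [-0.046, -0.997, 0.07], [0.137, -0.076, -0.988]]
wrist_force: [0.2, -0.3, -1.5]
opening: 0.271
finger_force: 60.0
[-1.149  -0.1611  1.1011  1.9652  0.089   1.1067 -1.6886]
time_s: 16.3
eef_pos: [0.4652, -0.2952, 0.3502]
tool_rot: [[0.99, -0.045, 0.131], [-0.054, -0.996, 0.064], [0.128, -0.071, -0.989]]
wrist_force: [-0.6, -0.6, -1.4]
opening: 0.276
finger_force: 60.9
[-0.3118  0.3644  1.1385  1.761  -0.5023  1.2165 -0.6515]
```

```bash
python3 steer.py '[[[0, 0, 0, -0.035, 0, 0, 0], [0, 0.002, 0, -0.035, 0, -0.1, 0], [0, 0, 0, 0, 0, 0, 0]]]'; python3 -c "
from h import *
print(env.sense()['qpos'])"; python3 steer.py '[[[0, -0.003, -0.04, 0, 0, 0, 0], [0, -0.003, -0.04, 0, 0, 0, 0], [0, -0.003, -0.04, 0, 0, 0, 0], [0, -0.003, -0.04, 0, 0, 0, 0], [0, -0.003, -0.04, 0, 0, 0, 0], [0, -0.003, -0.04, 0, 0, 0, 0], [0, 0, 0, 0, 0, 0, 0]]]';python3 -c "
from h import *
print(env.sense()['qpos'])"
```

```text
time_s: 16.6
eef_pos: [0.4632, -0.2943, 0.4239]
tool_rot: [[0.999, -0.032, 0.036], [-0.035, -0.997, 0.07], [0.033, -0.071, -0.997]]
wrist_force: [1.8, -0.2, -2.5]
opening: 0.273
finger_force: 61.0
[-0.3128  0.3711  1.1576  1.5755 -0.4155  1.451  -0.7228]
time_s: 17.3
eef_pos: [0.451, -0.0473, 0.4379]
tool_rot: [[0.999, -0.023, 0.037], [-0.026, -0.997, 0.078], [0.035, -0.078, -0.996]]
wrist_force: [0.5, -0.0, -1.4]
opening: 0.271
finger_force: 60.8
[-1.047  -0.0844  1.0703  1.7862 -0.0045  1.3611 -1.5712]
```

```bash
cat > q.py <<'E'
from h import *
print(env.sense()['qpos'])
E
python3 steer.py '[[[0, 0, 0, 0, 0, 0, -0.14], [0, 0, 0, 0, 0, 0, -0.14], [0, 0, 0, 0, 0, 0, -0.14], [0, 0, 0, 0, 0, 0, -0.14], [0, 0, 0, 0, 0, 0, 0]]]' | head -2; python3 q.py
```

```text
time_s: 17.8
eef_pos: [0.451, -0.0539, 0.4377]
[-1.1147 -0.1002  1.1382  1.786   0.0154  1.3628 -1.0241]
```

```bash
cat > kin.py <<'E'
import numpy as np,itertools
from scipy.spatial.transform import Rotation as Ro
from scipy.optimize import least_squares
D=[([-1.356,.536,-.004,1.538,.003,1.067,-.071],(.18,.6239,.2304),[[-.9608,.2771,-.0004],[.2771,.9608,-.0018],[-.0001,-.0018,-1]]),
([-.5547,.4413,.8916,1.9645,-.4241,.9362,-.1625],(.4937,-.1131,.2087),[[.653,.757,-.006],[.757,-.653,0],[-.004,-.005,-1]]),
([-1.3593,.1547,.9565,1.9289,-.1377,1.1311,-1.5542],(.4253,.1919,.3222),[[.933,.361,-.003],[.361,-.933,-.002],[-.004,.001,-1]]),
([-.903,.3168,1.161,1.9285,-.3247,1.1061,-1.2752],(.48,-.0622,.2977),[[.995,-.097,-.001],[-.097,-.995,0],[-.001,0,-1]]),
([-1.171,-.0908,1.181,2.1462,.147,.7633,-1.7386],(.4767,-.0637,.2971),[[.959,-.095,.267],[-.092,-.996,-.023],[.268,-.003,-.963]]),
([-1.1137,.0442,1.1952,2.2983,-.0574,.3212,-1.5466],(.5179,-.0694,.2582),[[.871,-.099,.482],[-.081,-.995,-.057],[.485,.011,-.874]]),
([-1.09,.1011,1.1994,2.3239,-.4819,.2554,-1.1369],(.5274,-.0563,.2508),[[.849,-.075,.523],[-.077,-.997,-.019],[.523,-.024,-.852]]),
([-.3118,.3644,1.1385,1.761,-.5023,1.2165,-.6515],(.4652,-.2952,.3502),[[.99,-.045,.131],[-.054,-.996,.064],[.128,-.071,-.989]]),
([-1.047,-.0844,1.0703,1.7862,-.0045,1.3611,-1.5712],(.451,-.0473,.4379),[[.999,-.023,.037],[-.026,-.997,.078],[.035,-.078,-.996]])]
def fk(p,q,s):
    # p: per-link offsets (x,y,z) before joints 2..7 lumped, base, tool
    o=np.array(p[:24]).reshape(8,3);R=Ro.from_euler('z',p[24]);t=o[0].copy()
    ax='zyzyzyz'
    for i in range(7):
        R=R*Ro.from_euler(ax[i],s[i]*q[i]);t=t+R.apply(o[i+1])
    return t,R*Ro.from_euler('z',p[25])
def res(p,s):
    r=[]
    for q,x,M in D:
        t,R=fk(p,q,s);r+=[*(t-x),*(.3*(R.as_matrix()-np.array(M)).ravel())]
    return np.array([*r,*(1e-3*np.array(p[:24]))])
p0=np.zeros(26);p0[2]=.3;p0[8]=.4;p0[14]=.4;p0[23]=.25
lo=np.array([-2.7,-.37,-1.27,.24,-1.31,.19,-2.76]);hi=np.array([2.7,2.16,1.26,2.4,4.45,1.91,2.76])
E
python3 - <<'E'
from kin import *
best=[]
for s in itertools.product([1,-1],repeat=7):
    for y in (0,np.pi):
        p=p0.copy();p[25]=y
        best.append((np.abs(res(p,s)[:]).sum(),s,y))
best.sort(key=lambda b:b[0]);out=[]
for b in best[:12]:
    p=p0.copy();p[25]=b[2];r=least_squares(res,p,args=(b[1],));out.append((r.cost,b[1],r.x))
out.sort(key=lambda b:b[0]);c,s,p=out[0];np.set_printoptions(precision=3,suppress=True)
print([(round(o[0],5),o[1]) for o in out[:3]]);print(np.reshape(p[:24],(8,3)),p[24:]);
for q,x,M in D:
    t,R=fk(p,q,s);print((t-x)*1e3,(R.inv()*Ro.from_matrix(M)).magnitude())
np.savez('kin.npz',p=p,s=s)
E
```

```text
[(np.float64(1e-05), (-1, 1, -1, 1, -1, 1, -1)), (np.float64(1e-05), (-1, 1, -1, 1, -1, 1, -1)), (np.float64(0.23698), (-1, 1, -1, 1, 1, 1, -1))]
[[-0.006 -0.004  0.173]
 [ 0.002 -0.012  0.173]
 [ 0.009 -0.012  0.249]
 [-0.008 -0.014  0.249]
 [-0.01  -0.014  0.224]
 [ 0.002 -0.001  0.224]
 [-0.002 -0.001  0.167]
 [ 0.003  0.004  0.167]] [-0.001  1.57 ]
[-0.182  0.146 -0.214] 0.002501273304708439
[-0.108 -0.287  0.611] 0.0035072695818668823
[ 0.259 -0.711 -0.572] 0.003803097353726243
[ 0.293  0.281 -0.687] 0.003698166642212814
[0.436 0.092 0.042] 0.00036399205588018995
[0.183 0.197 0.102] 0.00019589679657827685
[-0.331  0.436 -0.016] 0.0007072840013946259
[ 0.02  -0.057  0.473] 0.0002430925198399544
[-0.57  -0.097  0.261] 0.00036634385564305113
```

```bash
cat > ik.py <<'E'
from kin import *
z=np.load('kin.npz');P,S=z['p'],z['s']
def ik(t,R,q0,q3=None,w=1e-3):
    f=lambda q:[*((fk(P,q,S)[0]-t)*10),*(fk(P,q,S)[1].inv()*R).as_rotvec(),*(w*(q-q0)),*([] if q3 is None else [.3*(q[2]-q3)])]
    r=least_squares(f,q0,bounds=(lo+.06,hi-.06));e=np.array(f(r.x)[:6]);return r.x,e
def tool(yaw,tilt): return Ro.from_euler('z',yaw)*Ro.from_euler('x',np.pi)*Ro.from_euler('y',tilt)
def press(yaw,tilt=.698,h=.098,spot=(.602,-.076)):
    R=tool(yaw,tilt);return np.array([*spot,h])-R.apply([-.0391,0,.1044]),R
E
python3 - <<'E'
from ik import *
np.set_printoptions(precision=3,suppress=True)
q0=np.array([-1.047,-.0844,1.0703,1.7862,-.0045,1.3611,-1.5712])
for yaw in (-.6,-.4,-.25,-.09,.1,.3):
  for q3 in (1.2,.8,.4,0):
    t,R=press(yaw);qi=q0.copy();qi[2]=q3;qi[0]=-q3+.1
    q,e=ik(t,R,np.clip(qi,lo+.07,hi-.07),q3)
    print(yaw,q3,np.abs(e).max().round(3),q,'marg',np.minimum(q-lo,hi-q).min().round(3))
E
```

```text
-0.6 1.2 0.08 [-1.18   0.619  1.2    2.219 -0.457  0.25  -1.954] marg 0.06
-0.6 0.8 0.089 [-1.047  0.455  0.972  2.223  0.348  0.25  -2.7  ] marg 0.06
-0.6 0.4 0.133 [-0.896  0.365  0.822  2.225  0.426  0.25  -2.7  ] marg 0.06
-0.6 0 0.205 [-0.488  0.263  0.391  2.195  0.53   0.321 -2.7  ] marg 0.06
-0.4 1.2 0.111 [-1.076  0.514  1.2    2.284 -1.25   0.25  -0.858] marg 0.06
-0.4 0.8 0.132 [-0.816  0.314  0.734  2.245  0.608  0.25  -2.7  ] marg 0.06
-0.4 0.4 0.153 [-0.573  0.255  0.489  2.245  0.672  0.25  -2.7  ] marg 0.06
-0.4 0 0.169 [-0.248  0.224  0.161  2.24   0.731  0.25  -2.7  ] marg 0.06
-0.25 1.2 0.122 [-1.025  0.457  1.166  2.29  -1.25   0.25  -0.684] marg 0.06
-0.25 0.8 0.136 [-0.918  0.392  1.067  2.287 -1.25   0.25  -0.626] marg 0.06
-0.25 0.4 0.15 [-0.398  0.228  0.308  2.257  0.818  0.25  -2.7  ] marg 0.06
-0.25 0 0.155 [-0.085  0.216 -0.006  2.249  0.868  0.25  -2.7  ] marg 0.06
-0.09 1.2 0.137 [-0.855  0.353  1.019  2.29  -1.25   0.25  -0.457] marg 0.06
-0.09 0.8 0.138 [-0.68   0.297  0.849  2.286 -1.25   0.25  -0.401] marg 0.06
-0.09 0.4 0.134 [-0.401  0.251  0.572  2.279 -1.25   0.25  -0.34 ] marg 0.06
-0.09 0 0.145 [ 0.084  0.218 -0.175  2.257  1.016  0.25  -2.7  ] marg 0.06
0.1 1.2 0.161 [-0.678  0.328  0.927  2.26  -1.25   0.375 -0.205] marg 0.06
0.1 0.8 0.134 [-0.461  0.263  0.66   2.274 -1.25   0.279 -0.181] marg 0.06
0.1 0.4 0.116 [-0.179  0.237  0.363  2.27  -1.25   0.25  -0.143] marg 0.06
0.1 0 0.098 [ 0.129  0.239  0.056  2.256 -1.25   0.25  -0.094] marg 0.06
0.3 1.2 0.17 [-0.504  0.364  0.874  2.2   -1.25   0.586  0.053] marg 0.06
0.3 0.8 0.137 [-0.297  0.305  0.623  2.214 -1.25   0.5    0.08 ] marg 0.06
0.3 0.4 0.105 [-0.017  0.271  0.296  2.223 -1.25   0.409  0.103] marg 0.06
0.3 0 0.075 [ 0.305  0.268 -0.071  2.228 -1.25   0.318  0.127] marg 0.06
```

Run:
```python
from ik import *
np.set_printoptions(precision=3,suppress=True)
rng=np.random.default_rng(0)
for flip in (0,1):
 for yaw in (-.5,-.3,-.09,.1,.3):
  for tilt in (.698,.6):
   t,R=press(yaw,tilt)
   if flip: R=R*Ro.from_euler('z',np.pi)
   best=None
   for k in range(25):
    q,e=ik(t,R,rng.uniform(lo+.1,hi-.1),w=0)
    if np.abs(e).max()<.003:
        mg=np.minimum(q-lo,hi-q).min()
        if best is None or mg>best[0]: best=(mg,q)
   print(flip,yaw,tilt,best)
```

```text
0 -0.5 0.698 (np.float64(0.11814132501152974), array([ 0.322,  0.322, -0.676,  2.282,  1.544,  0.663,  2.604]))
0 -0.5 0.6 None
0 -0.3 0.698 (np.float64(0.07300465848680604), array([ 0.526,  0.305, -0.769,  2.327,  1.743,  0.499,  2.673]))
0 -0.3 0.6 None
0 -0.09 0.698 (np.float64(0.06067083010841978), array([ 0.68 ,  0.297, -0.774,  2.339,  2.021,  0.291,  2.685]))
0 -0.09 0.6 None
0 0.1 0.698 None
0 0.1 0.6 (np.float64(0.09040900033006155), array([ 1.004,  0.426, -1.07 ,  2.206,  1.222,  0.28 , -2.505]))
0 0.3 0.698 None
0 0.3 0.6 (np.float64(0.12889254123274207), array([ 0.18 ,  0.268,  0.039,  2.205, -1.163,  0.319,  0.006]))
1 -0.5 0.698 (np.float64(0.15692669713590535), array([ 0.564,  0.416, -0.982,  2.243,  1.552,  0.807, -0.483]))
1 -0.5 0.6 (np.float64(0.23603127272327873), array([ 0.5  ,  0.369, -0.836,  2.164,  1.315,  0.685, -0.234]))
1 -0.3 0.698 (np.float64(0.11249637355685937), array([ 0.817,  0.45 , -1.153,  2.288,  1.691,  0.694, -0.337]))
1 -0.3 0.6 (np.float64(0.19615750693977496), array([ 0.627,  0.346, -0.872,  2.204,  1.367,  0.515, -0.051]))
1 -0.09 0.698 (np.float64(0.09431534584549572), array([ 0.944,  0.42 , -1.129,  2.306,  1.809,  0.451, -0.188]))
1 -0.09 0.6 (np.float64(0.18877591493753476), array([ 0.845,  0.382, -1.009,  2.211,  1.371,  0.394,  0.224]))
1 0.1 0.698 (np.float64(0.09548585867121384), array([ 1.09 ,  0.462, -1.165,  2.285,  1.801,  0.285,  0.088]))
1 0.1 0.6 (np.float64(0.11077432063915815), array([ 0.992,  0.429, -1.083,  2.193,  1.205,  0.301,  0.64 ]))
1 0.3 0.698 None
1 0.3 0.6 (np.float64(0.09662905858271831), array([ 1.119,  0.51 , -1.157,  2.146,  0.848,  0.287,  1.258]))
```

```bash
cat >> ik.py <<'E'
def press2(yaw,T,probe=.698,h=.098,spot=(.602,-.076)):
    # tool tilted T, probe tilted `probe`; grasp point 58 mm up the handle
    Rp=tool(yaw,probe);Rt=tool(yaw,T);g=np.array([*spot,h])-Rp.apply([-.0386,0,.066+.0574])
    return g+Rt.apply([0,0,.019]),Rt
E
python3 - <<'E'
from ik import *
np.set_printoptions(precision=3,suppress=True)
q0=np.array([-1.047,-.0844,1.0703,1.7862,-.0045,1.3611,-1.5712])
for yaw in (-.35,-.2,-.09,.05):
  for T in (.25,.3,.35,.4,.45,.5):
    q=q0
    for k in np.linspace(.2,1,5):
        t,R=press2(yaw,T,h=.098);t0=np.array([.451,-.047,.438]);R0=tool(-.03,.03)
        tt=t0+(t-t0)*k;RR=R0*Ro.from_rotvec((R0.inv()*R).as_rotvec()*k)
        q,e=ik(tt,RR,q,w=1e-2)
    print(yaw,T,t,np.abs(e).max().round(4),q,np.minimum(q-lo,hi-q).min().round(3))
E
```

```text
-0.35 0.25 [ 0.56  -0.061  0.199] 0.0 [-0.729  0.416  0.875  2.054 -0.439  0.608 -1.52 ] 0.346
-0.35 0.3 [ 0.561 -0.061  0.199] 0.0 [-0.746  0.391  0.868  2.092 -0.414  0.531 -1.55 ] 0.308
-0.35 0.35 [ 0.561 -0.061  0.199] 0.0 [-0.76   0.368  0.858  2.13  -0.38   0.453 -1.588] 0.263
-0.35 0.4 [ 0.562 -0.061  0.2  ] 0.0001 [-0.772  0.348  0.845  2.167 -0.337  0.375 -1.636] 0.185
-0.35 0.45 [ 0.563 -0.062  0.2  ] 0.0001 [-0.784  0.331  0.834  2.204 -0.281  0.296 -1.7  ] 0.106
-0.35 0.5 [ 0.564 -0.062  0.201] 0.0011 [-0.916  0.382  0.995  2.239 -0.592  0.25  -1.41 ] 0.06
-0.2 0.25 [ 0.558 -0.067  0.199] 0.0 [-0.665  0.395  0.836  2.062 -0.476  0.603 -1.309] 0.338
-0.2 0.3 [ 0.559 -0.067  0.199] 0.0001 [-0.671  0.367  0.821  2.101 -0.469  0.526 -1.317] 0.299
-0.2 0.35 [ 0.56  -0.067  0.199] 0.0001 [-0.67   0.34   0.799  2.139 -0.459  0.447 -1.329] 0.257
-0.2 0.4 [ 0.561 -0.068  0.2  ] 0.0001 [-0.661  0.314  0.768  2.177 -0.443  0.365 -1.346] 0.175
-0.2 0.45 [ 0.561 -0.068  0.2  ] 0.0001 [-0.642  0.29   0.726  2.215 -0.418  0.282 -1.374] 0.092
-0.2 0.5 [ 0.562 -0.068  0.201] 0.0011 [-0.79
[... 509 characters left out ...]
0.556  0.294 -1.099] 0.104
-0.09 0.5 [ 0.562 -0.072  0.201] 0.0008 [-0.623  0.286  0.758  2.252 -0.826  0.25  -0.833] 0.06
0.05 0.25 [ 0.557 -0.078  0.199] 0.0001 [-0.552  0.381  0.775  2.054 -0.552  0.628 -0.945] 0.346
0.05 0.3 [ 0.558 -0.078  0.199] 0.0001 [-0.54   0.353  0.753  2.092 -0.583  0.559 -0.912] 0.308
0.05 0.35 [ 0.559 -0.078  0.199] 0.0001 [-0.52   0.326  0.721  2.13  -0.622  0.489 -0.869] 0.27
0.05 0.4 [ 0.56  -0.078  0.2  ] 0.0001 [-0.487  0.3    0.676  2.167 -0.673  0.418 -0.814] 0.228
0.05 0.45 [ 0.561 -0.078  0.2  ] 0.0002 [-0.436  0.276  0.611  2.203 -0.743  0.345 -0.739] 0.155
0.05 0.5 [ 0.561 -0.078  0.201] 0.0004 [-0.356  0.253  0.515  2.237 -0.842  0.272 -0.635] 0.082
```

```bash
cat > go.py <<'E'
import sys
from ik import *
from plant import env
np.set_printoptions(precision=4,suppress=True)
x,y,z,yaw,tilt=map(float,sys.argv[1:6]);s=env.sense();R=Ro.from_matrix(s['tool_rot']);T=tool(yaw,tilt)
d=np.array([x,y,z])-s['eef_pos']
print('rot',(R.inv()*T).as_rotvec(),'d now axes',R.inv().apply(d),'d after rot',T.inv().apply(d),'eef',s['eef_pos'],'q',s['qpos'])
E
python3 go.py .4325 .1884 .30 .36 0
```

```text
rot [-0.0521 -0.0653  0.1663] d now axes [ 0.0956 -0.2119  0.1547] d after rot [ 0.068  -0.2332  0.1377] eef [ 0.451  -0.0539  0.4377] q [-1.1147 -0.1002  1.1382  1.786   0.0154  1.3628 -1.0241]
```

```bash
python3 steer.py '[[[0, 0, 0, 0, -0.026, -0.033, 0.083], [0, 0, 0, 0, -0.026, -0.033, 0.083], [0, 0.0113, -0.0389, 0.018, 0, 0, 0], [0, 0.0113, -0.0389, 0.018, 0, 0, 0], [0, 0.0113, -0.0389, 0.018, 0, 0, 0], [0, 0.0113, -0.0389, 0.018, 0, 0, 0], [0, 0.0113, -0.0389, 0.018, 0, 0, 0], [0, 0.0113, -0.0389, 0.018, 0, 0, 0]]]' >/dev/null; python3 steer.py '[[[0, 0, 0, 0.02, 0, 0, 0], [0, 0, 0, 0, 0, 0, 0], [0, 0, 0, 0, 0, 0, 0]]]'|head -2;python3 go.py .4325 .1884 .24 .36 0
```

```text
time_s: 18.9
eef_pos: [0.4325, 0.1882, 0.311]
rot [-0.0003  0.0002 -0.0034] d now axes [ 0.     -0.0001  0.071 ] d after rot [ 0.     -0.0002  0.071 ] eef [0.4325 0.1882 0.311 ] q [-1.2785  0.1743  0.8842  1.9328 -0.1513  1.1024 -1.5473]
```

```bash
python3 steer.py '[[[0, 0, 0, 0.03, 0, 0, 0], [0, 0, 0, 0.03, 0, 0, 0], [0, 0, 0, 0.03, 0, 0, 0], [0, 0, 0, 0.025, 0, 0, 0], [0, 0, 0, 0.02, 0, 0, 0], [0, 0, 0, 0.01, 0, 0, 0], [0, 0, 0, 0, 0, 0, 0]]]'|head -4;python3 go.py .4325 .1884 .1484 .36 0
```

```text
time_s: 19.6
eef_pos: [0.4324, 0.1892, 0.166]
tool_rot: [[0.936, 0.351, -0.001], [0.351, -0.936, 0.002], [-0.0, -0.002, -1.0]]
wrist_force: [-0.5, -0.1, -1.6]
rot [-0.0017  0.0001 -0.0015] d now axes [-0.0002  0.0008  0.0176] d after rot [-0.0002  0.0008  0.0176] eef [0.4324 0.1892 0.166 ] q [-1.118   0.4135  0.7596  2.0863 -0.4031  0.789  -1.3226]
```

```bash
python3 steer.py '[[[0, 0, 0.0008, 0.006, 0, 0, 0], [0, 0, 0, 0.006, 0, 0, 0], [0, 0, 0, 0.004, 0, 0, 0], [0, 0, 0, 0.001, 0, 0, 0], [0, 0, 0, 0, 0, 0, 0], [0, 0, 0, 0, 0, 0, 0]]]';python3 go.py .4325 .1884 .1484 .36 0
```

```text
time_s: 20.2
eef_pos: [0.4326, 0.1892, 0.1491]
tool_rot: [[0.936, 0.353, -0.0], [0.353, -0.936, 0.002], [0.0, -0.002, -1.0]]
wrist_force: [0.0, -0.0, -1.4]
opening: 0.271
finger_force: 60.9
rot [-0.0021 -0.0005  0.0004] d now axes [-0.0004  0.0007  0.0007] d after rot [-0.0004  0.0007  0.0007] eef [0.4326 0.1892 0.1491] q [-1.0936  0.4429  0.7338  2.098  -0.4363  0.7532 -1.2926]
```

```bash
python3 steer.py '[[[0, 0, 0.0007, 0.001, 0, 0, 0], [0, 0, 0, 0, 0, 0, 0], [0.6, 0, 0, 0, 0, 0, 0], [0.8, 0, 0, 0, 0, 0, 0], [0.8, 0, 0, 0, 0, 0, 0], [0.8, -0.0047, 0, -0.0006, 0, -0.125, 0], [0.8, 0, 0, 0, 0, -0.125, 0], [0.8, 0, 0, 0, 0, 0, 0]]]'; python3 w.py w7; python3 go.py .4281 .1868 .1490 .36 -0.25
```

```text
time_s: 21.0
eef_pos: [0.4303, 0.1876, 0.1476]
tool_rot: [[0.906, 0.354, -0.232], [0.343, -0.935, -0.088], [-0.248, -0.0, -0.969]]
wrist_force: [0.4, -0.0, -0.2]
opening: 0.795
finger_force: 0.0
rot [-0.0002 -0.0014  0.0007] d now axes [-0.0016 -0.0005 -0.001 ] d after rot [-0.0016 -0.0005 -0.001 ] eef [0.4295 0.1868 0.1477] q [-1.0074  0.5921  0.7068  1.9094 -0.4221  1.0658 -1.2904]
```

```bash
python3 steer.py '[[[0.8, -0.0012, 0, -0.001, 0, 0, 0], [0.5, 0, 0, 0, 0, 0, 0], [0.4, 0, 0, 0, 0, 0, 0], [0, 0, 0, 0, 0, 0, 0], [0, 0, 0, 0, 0, 0, 0], [0, 0, 0, 0, 0, 0, 0], [0, 0, 0, 0, 0, 0, 0]]]'; python3 go.py .4281 .1868 .1490 .36 -0.25
```

```text
time_s: 21.75
eef_pos: [0.4273, 0.1866, 0.1502]
tool_rot: [[0.906, 0.353, -0.232], [0.342, -0.936, -0.085], [-0.247, -0.003, -0.969]]
wrist_force: [-1.1, 0.4, 5.9]
opening: 0.269
finger_force: 59.2
rot [-0.0025 -0.      0.0011] d now axes [0.0011 0.0001 0.001 ] d after rot [0.0011 0.0001 0.001 ] eef [0.4273 0.1866 0.1502] q [-1.0102  0.5855  0.709   1.9125 -0.4201  1.0699 -1.2917]
```

```bash
python3 steer.py '[[[0, -0.0025, 0, -0.0097, 0, 0, 0], [0, -0.0049, 0, -0.0194, 0, 0, 0], [0, -0.0074, 0, -0.0291, 0, 0, 0], [0, -0.0074, 0, -0.0291, 0, 0, 0], [0, -0.0074, 0, -0.0291, 0, 0, 0], [0, -0.0074, 0, -0.0291, 0, 0, 0], [0, 0, 0, 0, 0, 0, 0]]]'; python3 steer.py '[[[0, -0.0062, 0.0362, 0, 0, 0, 0], [0, -0.0062, 0.0362, 0, 0, 0, 0], [0, -0.0062, 0.0362, 0, 0, 0, 0], [0, -0.0062, 0.0362, 0, 0, 0, 0], [0, -0.0062, 0.0362, 0, 0, 0, 0], [0, -0.0062, 0.0362, 0, 0, 0, 0], [0, -0.0062, 0.0362, 0, 0, 0, 0], [0, 0, 0, 0, 0, 0, 0]]]'|head -2
cat > tip.py <<'E'
from ik import *
O=np.array([.4322,.1872,.110]);Rp=Ro.from_euler('z',.36);TC=np.array([.4273,.1866,.1502])
OFF=tool(.36,-.25).inv().apply(O+Rp.apply([-.0386,0,-.066])-TC)
def tcp(yaw,T,h,spot=(.602,-.076)): return np.array([*spot,h])-tool(yaw,T).apply(OFF)
if __name__=='__main__':
    print(OFF,tcp(-.09,.448,.098),tcp(-.09,.448,.12))
E
python3 tip.py; python3 go.py .50 -.066 .30 -.09 .2
```

```text
time_s: 22.45
eef_pos: [0.4297, 0.1865, 0.3034]
tool_rot: [[0.908, 0.352, -0.227], [0.343, -0.936, -0.082], [-0.241, -0.003, -0.971]]
wrist_force: [0.9, 0.6, -1.3]
opening: 0.272
finger_force: 59.3
time_s: 23.25
eef_pos: [0.477, -0.0714, 0.3103]
[-0.0064776   0.00116461  0.11126143] [ 0.55992003 -0.07103321  0.20108748] [ 0.55992003 -0.07103321  0.22308748]
rot [0.0125 0.4427 0.4459] d now axes [0.0252 0.0028 0.0041] d after rot [ 0.0199 -0.0074  0.0145] eef [ 0.477  -0.0714  0.3103] q [-0.6806  0.4134  0.9041  1.7492 -0.1913  1.3498 -0.9406]
```

```bash
python3 steer.py '[[[0, 0, 0, 0, 0.0025, 0.0885, 0.0892], [0, 0, 0, 0, 0.0025, 0.0885, 0.0892], [0, 0, 0, 0, 0.0025, 0.0885, 0.0892], [0, 0, 0, 0, 0.0025, 0.0885, 0.0892], [0, 0, 0, 0, 0.0025, 0.0885, 0.0892], [0, 0, 0, 0, 0, 0, 0], [0, 0, 0, 0, 0, 0, 0]]]'|head -3; python3 go.py .50 -.066 .28 -.09 .448;python3 go.py .545 -.0697 .23 -.09 .448
```

```text
time_s: 23.95
eef_pos: [0.4773, -0.0645, 0.3101]
tool_rot: [[0.978, -0.077, 0.196], [-0.076, -0.997, -0.011], [0.196, -0.004, -0.981]]
rot [-0.0083  0.2508  0.0109] d now axes [ 0.0164 -0.0001  0.0339] d after rot [ 0.0075 -0.0005  0.0369] eef [ 0.4773 -0.0645  0.3101] q [-0.9981  0.0092  1.0731  2.0668 -0.0154  0.8733 -1.5654]
rot [-0.0083  0.2508  0.0109] d now axes [0.0509 0.0003 0.0918] d after rot [ 0.0265 -0.0009  0.1016] eef [ 0.4773 -0.0645  0.3101] q [-0.9981  0.0092  1.0731  2.0668 -0.0154  0.8733 -1.5654]
```

```bash
python3 steer.py '[[[0, 0.0097, 0, 0.0187, 0, 0.05, 0.002], [0, 0.0087, 0, 0.019, 0, 0.05, 0.002], [0, 0.0078, 0, 0.0193, 0, 0.05, 0.002], [0, 0.0068, 0, 0.0197, 0, 0.05, 0.002], [0, 0.0058, 0, 0.02, 0, 0.05, 0.002], [0, 0, 0, 0, 0, 0, 0], [0, 0, 0, 0, 0, 0, 0]]]'|head -4; python3 go.py .5599 -.071 .223 -.09 .448
```

```text
time_s: 24.65
eef_pos: [0.5432, -0.0718, 0.2283]
tool_rot: [[0.898, -0.091, 0.429], [-0.084, -0.996, -0.036], [0.431, -0.004, -0.902]]
wrist_force: [0.9, -0.4, -0.7]
rot [-0.0031  0.0025 -0.0028] d now axes [ 0.0126 -0.0023  0.012 ] d after rot [ 0.0126 -0.0023  0.012 ] eef [ 0.5432 -0.0718  0.2283] q [-0.7296  0.2209  0.8771  2.22   -0.5042  0.3692 -1.1311]
```

```bash
python3 steer.py '[[[0, 0.0063, -0.001, 0.006, 0, 0, 0], [0, 0.0063, -0.0013, 0.006, 0, 0, 0], [0, 0, 0, 0, 0, 0, 0], [0, 0, 0, 0, 0, 0, 0]]]'|head -4; python3 go.py .5599 -.071 .223 -.09 .448; python3 w.py w8
python3 - <<'E'
from h import *
s=env.snapshot('scene')[:,:,::-1].copy();cv2.imwrite('pics/s8.png',s);w=cv2.imread('pics/w8.png')
o=np.hstack([cv2.resize(w,(400,300)),np.zeros((300,400,3),np.uint8)]);o[:,400:]=cv2.resize(s[145:235,240:360],(400,300),interpolation=2)
cv2.imwrite('pics/v8.png',o)
E
```

```text
time_s: 25.05
eef_pos: [0.5602, -0.0701, 0.2239]
tool_rot: [[0.897, -0.091, 0.433], [-0.084, -0.996, -0.034], [0.434, -0.006, -0.901]]
wrist_force: [-0.8, 0.6, -0.7]
rot [-0.0051 -0.0009 -0.0034] d now axes [-0.0006  0.0009  0.0008] d after rot [-0.0006  0.0009  0.0008] eef [ 0.5602 -0.0701  0.2239] q [-0.6738  0.2606  0.823   2.1887 -0.5646  0.3693 -1.0863]
```

View pics/v8.png

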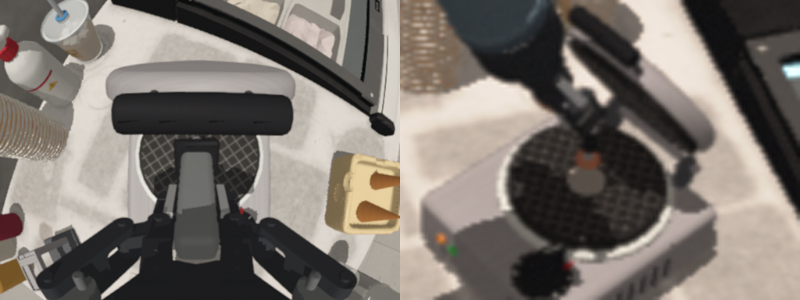

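The wrist view shows the lid handle standing well ahead of the gripper. The scene crop shows the copper tip at (588,160), just above the spot at (587,183). I'll compare that with where the tip should project.

Run:
```python
from h import *
s=cv2.imread('pics/s8.png').astype(int)
c=s[180:205,285:310];m=(c[:,:,2]-c[:,:,0]>40)&(c[:,:,2]>80);v,u=np.nonzero(m);print('copper',u.mean()+285,v.mean()+180,u.min()+285,u.max()+285,v.min()+180,v.max()+180,m.sum())
for p in [(.602,-.076,.1208),(.602,-.076,.1248),(.602,-.076,.1288)]: print(proj('scene',p))
print('px/mm',(proj('scene',(.612,-.076,.12))-proj('scene',(.602,-.076,.12)))/10,(proj('scene',(.602,-.066,.12))-proj('scene',(.602,-.076,.12)))/10,(proj('scene',(.602,-.076,.13))-proj('scene',(.602,-.076,.12)))/10)
```

```text
copper 295.7391304347826 193.08695652173913 293 299 191 195 23
[295.8142 193.8485]
[295.9193 193.0285]
[296.0248 192.2046]
px/mm [ 0.2048 -0.1642] [-0.2343 -0.1666] [ 0.0263 -0.2055]
```

```bash
python3 steer.py '[[[0, -0.0022, 0, 0.0045, 0, 0, 0], [0, -0.0022, 0, 0.0045, 0, 0, 0], [0, -0.0009, 0, 0.0018, 0, 0, 0], [0, 0, 0, 0, 0, 0, 0], [0, 0, 0, 0, 0, 0, 0]]]'|sed -n '1,4p'; python3 steer.py '[[[0, -0.0009, 0, 0.0018, 0, 0, 0], [0, 0, 0, 0, 0, 0, 0], [0, 0, 0, 0, 0, 0, 0]]]'|sed -n '2,4p';python3 steer.py '[[[0, -0.0009, 0, 0.0018, 0, 0, 0], [0, 0, 0, 0, 0, 0, 0], [0, 0, 0, 0, 0, 0, 0]]]'|sed -n '2,4p'
```

```text
time_s: 25.65
eef_pos: [0.5597, -0.0703, 0.2115]
tool_rot: [[0.897, -0.092, 0.433], [-0.085, -0.996, -0.034], [0.434, -0.006, -0.901]]
wrist_force: [-0.5, -0.1, -1.9]
eef_pos: [0.5597, -0.0701, 0.2095]
tool_rot: [[0.897, -0.091, 0.433], [-0.085, -0.996, -0.034], [0.434, -0.006, -0.901]]
wrist_force: [-0.6, 0.9, -1.3]
eef_pos: [0.5597, -0.0701, 0.2075]
tool_rot: [[0.897, -0.091, 0.433], [-0.085, -0.996, -0.034], [0.434, -0.006, -0.901]]
wrist_force: [0.1, 0.4, -1.4]
```

```bash
python3 steer.py '[[[0, -0.0009, 0, 0.0018, 0, 0, 0], [0, 0, 0, 0, 0, 0, 0], [0, 0, 0, 0, 0, 0, 0]]]'|sed -n '2,4p';python3 go.py .5599 -.071 .201 -.09 .448
```

```text
eef_pos: [0.5597, -0.0701, 0.2054]
tool_rot: [[0.897, -0.091, 0.433], [-0.085, -0.996, -0.034], [0.434, -0.006, -0.901]]
wrist_force: [-0.3, -0.8, -0.9]
rot [-0.0051 -0.0007 -0.0041] d now axes [-0.0016  0.0009  0.0041] d after rot [-0.0016  0.0009  0.0041] eef [ 0.5597 -0.0701  0.2054] q [-0.601   0.288   0.7434  2.2038 -0.6394  0.3269 -1.0179]
```

```bash
for i in 1; do python3 steer.py '[[[0, -0.0007, 0, 0.0014, 0, 0, 0], [0, 0, 0, 0, 0, 0, 0], [0, 0, 0, 0, 0, 0, 0]]]'|sed -n '2p;4p'; done; python3 steer.py '[[[0, -0.0007, 0, 0.0014, 0, 0, 0], [0, 0, 0, 0, 0, 0, 0], [0, 0, 0, 0, 0, 0, 0]]]'|sed -n '2p;4p'
```

```text
eef_pos: [0.5596, -0.0701, 0.2039]
wrist_force: [0.2, 0.2, -0.9]
eef_pos: [0.5596, -0.0701, 0.2023]
wrist_force: [-1.2, 0.1, -1.5]
```

```bash
python3 steer.py '[[[0, -0.0007, 0, 0.0014, 0, 0, 0], [0, 0, 0, 0, 0, 0, 0], [0, 0, 0, 0, 0, 0, 0]]]'|sed -n '2p;4p'
```

```text
eef_pos: [0.5596, -0.0701, 0.2007]
wrist_force: [-0.1, 0.6, -1.8]
```

```bash
python3 steer.py '[[[0, -0.0007, 0, 0.0014, 0, 0, 0], [0, 0, 0, 0, 0, 0, 0], [0, 0, 0, 0, 0, 0, 0]]]'|sed -n '2p;4p'
```

```text
eef_pos: [0.5596, -0.0701, 0.1992]
wrist_force: [-0.1, -0.8, -0.8]
```

```bash
python3 steer.py '[[[0, -0.0007, 0, 0.0014, 0, 0, 0], [0, 0, 0, 0, 0, 0, 0], [0, 0, 0, 0, 0, 0, 0]]]'|sed -n '1,2p;4p'
```

```text
time_s: 28.05
eef_pos: [0.5598, -0.0701, 0.1979]
wrist_force: [-0.9, -0.9, 1.5]
```

```bash
python3 steer.py '[[[0, -0.0006, 0, 0.0013, 0, 0, 0], [0, 0, 0, 0, 0, 0, 0], [0, -0.0006, 0, 0.0013, 0, 0, 0], [0, 0, 0, 0, 0, 0, 0], [0, 0, 0, 0, 0, 0, 0]]]'|sed -n '1,4p'
```

```text
time_s: 28.55
eef_pos: [0.5598, -0.0701, 0.1949]
tool_rot: [[0.897, -0.092, 0.433], [-0.085, -0.996, -0.034], [0.434, -0.006, -0.901]]
wrist_force: [-1.3, 0.6, 2.7]
```

```bash
python3 steer.py '[[[0, -0.0005, 0, 0.001, 0, 0, 0], [0, 0, 0, 0, 0, 0, 0], [0, 0, 0, 0, 0, 0, 0], [0, 0, 0, 0, 0, 0, 0]]]'|sed -n '1,4p'; python3 steer.py '[[[0, 0, 0, 0, 0, 0, 0], [0, 0, 0, 0, 0, 0, 0], [0, 0, 0, 0, 0, 0, 0], [0, 0, 0, 0, 0, 0, 0], [0, 0, 0, 0, 0, 0, 0], [0, 0, 0, 0, 0, 0, 0], [0, 0, 0, 0, 0, 0, 0]]]'|sed -n '1,4p'
python3 - <<'E'
from h import *
for i in range(2): print(env.sense()['wrist_force']); s=env.snapshot('scene')
cv2.imwrite('pics/s9.png',s[:,:,::-1]);c=s.astype(int)[180:208,285:310];m=(c[:,:,0]-c[:,:,2]>40)&(c[:,:,0]>80);v,u=np.nonzero(m);print('copper',u.mean()+285,v.mean()+180)
print(proj('scene',(.602,-.076,.099)))
E
python3 steer.py '[[[0, 0, 0, 0, 0, 0, 0], [0, 0, 0, 0, 0, 0, 0], [0, 0, 0, 0, 0, 0, 0], [0, 0, 0, 0, 0, 0, 0], [0, 0, 0, 0, 0, 0, 0], [0, 0, 0, 0, 0, 0, 0], [0, 0, 0, 0, 0, 0, 0], [0, 0, 0, 0, 0, 0, 0]]]'|sed -n '1,4p'
```

```text
time_s: 28.95
eef_pos: [0.5598, -0.0701, 0.1938]
tool_rot: [[0.897, -0.092, 0.433], [-0.085, -0.996, -0.034], [0.434, -0.006, -0.901]]
wrist_force: [-1.3, 0.3, 3.8]
time_s: 29.65
eef_pos: [0.5597, -0.07, 0.1938]
tool_rot: [[0.897, -0.092, 0.433], [-0.085, -0.996, -0.034], [0.434, -0.006, -0.901]]
wrist_force: [-0.2, -1.2, 3.0]
[-0.2415 -1.1997  2.9779]
[-0.0275 -0.4062  3.8254]
copper 294.90909090909093 198.04545454545456
[295.25   198.2526]
time_s: 30.55
eef_pos: [0.5596, -0.07, 0.1937]
tool_rot: [[0.897, -0.091, 0.433], [-0.085, -0.996, -0.034], [0.434, -0.006, -0.901]]
wrist_force: [0.6, 0.5, 3.3]
```

```bash
python3 steer.py '[[[0, 0, 0, 0, 0, 0, 0], [0, 0, 0, 0, 0, 0, 0], [0, 0, 0, 0, 0, 0, 0], [0, 0, 0, 0, 0, 0, 0], [0, 0, 0, 0, 0, 0, 0], [0, 0, 0, 0, 0, 0, 0], [0, 0, 0, 0, 0, 0, 0]]]'|sed -n '2p;4p'; python3 steer.py '[[[0, 0.0043, 0, -0.009, 0, 0, 0], [0, 0.0065, 0, -0.0135, 0, 0, 0], [0, 0.0043, 0, -0.009, 0, 0, 0], [0, 0, 0, 0, 0, 0, 0]]]'|head -4;python3 go.py .477 -.066 .31 -.09 .2
```

```text
eef_pos: [0.5596, -0.07, 0.1937]
wrist_force: [-0.6, -0.1, 3.1]
time_s: 31.65
eef_pos: [0.5591, -0.0697, 0.2287]
tool_rot: [[0.897, -0.091, 0.432], [-0.085, -0.996, -0.033], [0.433, -0.007, -0.901]]
wrist_force: [-0.2, 0.5, -1.0]
rot [-0.0064 -0.248  -0.0028] d now axes [-0.0387  0.0032 -0.1089] d after rot [-0.0643  0.0037 -0.096 ] eef [ 0.5591 -0.0697  0.2287] q [-0.698   0.2521  0.8485  2.1867 -0.5471  0.3811 -1.1022]
```

```bash
python3 steer.py '[[[0, -0.0065, 0, -0.0181, 0, -0.04, 0], [0, -0.0073, 0, -0.0178, 0, -0.04, 0], [0, -0.008, 0, -0.0174, 0, -0.04, 0], [0, -0.0088, 0, -0.017, 0, -0.04, 0], [0, -0.0096, 0, -0.0166, 0, -0.04, 0], [0, -0.0104, 0, -0.0162, 0, -0.04, 0], [0, 0, 0, 0, 0, 0, 0]]]'|head -2; python3 go.py .4273 .1866 .31 .36 -.25
```

```text
time_s: 32.35
eef_pos: [0.4766, -0.0625, 0.3089]
rot [-0.0181 -0.4531 -0.4536] d now axes [-0.0701 -0.2436 -0.0138] d after rot [ 0.04   -0.2505 -0.0114] eef [ 0.4766 -0.0625  0.3089] q [-1.1002 -0.0154  1.1609  2.0811  0.0148  0.8576 -1.6081]
```

```bash
python3 steer.py '[[[0, 0, 0, 0, -0.0036, -0.0906, -0.0907], [0, 0, 0, 0, -0.0036, -0.0906, -0.0907], [0, 0, 0, 0, -0.0036, -0.0906, -0.0907], [0, 0, 0, 0, -0.0036, -0.0906, -0.0907], [0, 0, 0, 0, -0.0036, -0.0906, -0.0907], [0, 0, 0, 0, 0, 0, 0]]]'|head -2;python3 steer.py '[[[0, 0.0057, -0.0358, -0.0016, 0, 0, 0], [0, 0.0057, -0.0358, -0.0016, 0, 0, 0], [0, 0.0057, -0.0358, -0.0016, 0, 0, 0], [0, 0.0057, -0.0358, -0.0016, 0, 0, 0], [0, 0.0057, -0.0358, -0.0016, 0, 0, 0], [0, 0.0057, -0.0358, -0.0016, 0, 0, 0], [0, 0.0057, -0.0358, -0.0016, 0, 0, 0], [0, 0, 0, 0, 0, 0, 0]]]'|head -2;python3 steer.py '[[[0, 0, 0, 0, 0, 0, 0]]]'|head -1; python3 go.py .4273 .1866 .20 .36 -.25
```

```text
time_s: 32.95
eef_pos: [0.4773, -0.0626, 0.3052]
time_s: 33.75
eef_pos: [0.4298, 0.1917, 0.3064]
time_s: 33.85
rot [ 0.0016 -0.0135 -0.0206] d now axes [ 0.0219 -0.0022  0.1048] d after rot [ 0.0233 -0.0015  0.1045] eef [0.4309 0.1863 0.3071] q [-1.2064  0.416   0.9627  1.7745 -0.3154  1.3774 -1.3755]
```

```bash
python3 steer.py '[[[0, 0, 0, 0, 0.0016, -0.0135, -0.0206], [0, 0, -0.0015, 0.001, 0, 0, 0], [0, 0, 0, 0, 0, 0, 0]]]'|head -1; python3 go.py .4273 .1866 .245 .36 -.25;  python3 go.py .4273 .1866 .20 .36 -.25
```

```text
time_s: 34.15
rot [-0.      0.0005 -0.002 ] d now axes [ 0.0121 -0.0011  0.0608] d after rot [ 0.0121 -0.0011  0.0608] eef [0.4308 0.1867 0.3069] q [-1.1925  0.4252  0.9522  1.7644 -0.3184  1.3925 -1.3543]
rot [-0.      0.0005 -0.002 ] d now axes [ 0.0233 -0.0012  0.1044] d after rot [ 0.0232 -0.0011  0.1044] eef [0.4308 0.1867 0.3069] q [-1.1925  0.4252  0.9522  1.7644 -0.3184  1.3925 -1.3543]
```

```bash
python3 steer.py '[[[0, 0.004, -0.001, 0.02, 0, 0, 0], [0, 0.004, 0, 0.02, 0, 0, 0], [0, 0.004, 0, 0.02, 0, 0, 0], [0, 0, 0, 0, 0, 0, 0], [0, 0, 0, 0, 0, 0, 0]]]'|head -1; python3 go.py .4273 .1866 .175 .36 -.25
```

```text
time_s: 34.65
rot [ 0.0008  0.0007 -0.0012] d now axes [0.0175 0.0001 0.0692] d after rot [0.0174 0.0001 0.0693] eef [0.4275 0.1868 0.2464] q [-1.1601  0.4927  0.9118  1.84   -0.3751  1.2725 -1.3097]
```

```bash
python3 steer.py '[[[0, 0.0044, 0, 0.0173, 0, 0, 0], [0, 0.0044, 0, 0.0173, 0, 0, 0], [0, 0.0044, 0, 0.0173, 0, 0, 0], [0, 0.0044, 0, 0.0173, 0, 0, 0], [0, 0, 0, 0, 0, 0, 0], [0, 0, 0, 0, 0, 0, 0]]]'|sed -n '1,4p'; python3 go.py .4273 .1866 .1575 .36 -.25
```

```text
time_s: 35.25
eef_pos: [0.4279, 0.1869, 0.1756]
tool_rot: [[0.907, 0.352, -0.231], [0.341, -0.936, -0.088], [-0.247, 0.001, -0.969]]
wrist_force: [0.3, -1.6, -1.3]
rot [ 0.001  -0.0003 -0.0005] d now axes [0.0038 0.0001 0.0177] d after rot [0.0038 0.0001 0.0177] eef [0.4279 0.1869 0.1756] q [-1.1052  0.5908  0.8469  1.8988 -0.4575  1.1405 -1.2471]
```

```bash
python3 steer.py '[[[0, 0.0019, 0, 0.0088, 0, 0, 0], [0, 0.0019, 0, 0.0088, 0, 0, 0], [0, 0, 0, 0, 0, 0, 0], [0, 0, 0, 0, 0, 0, 0]]]'|sed -n '1,2p;4p'; python3 go.py .4273 .1866 .1540 .36 -.25; python3 w.py w9
python3 - <<'E'
import cv2,numpy as np
a=cv2.imread('pics/w7.png');b=cv2.imread('pics/w9.png')
cv2.imwrite('pics/v9.png',np.hstack([cv2.resize(i[100:340,150:360],(400,457),interpolation=2) for i in(a,b)]))
E
```

```text
time_s: 35.65
eef_pos: [0.4264, 0.1869, 0.1565]
wrist_force: [-0.2, -0.4, -1.0]
rot [ 0.0007  0.0011 -0.    ] d now axes [0.0013 0.0006 0.0023] d after rot [0.0013 0.0006 0.0023] eef [0.4264 0.1869 0.1565] q [-1.091   0.6175  0.827   1.9133 -0.4807  1.1063 -1.2306]
```

View pics/v9.png

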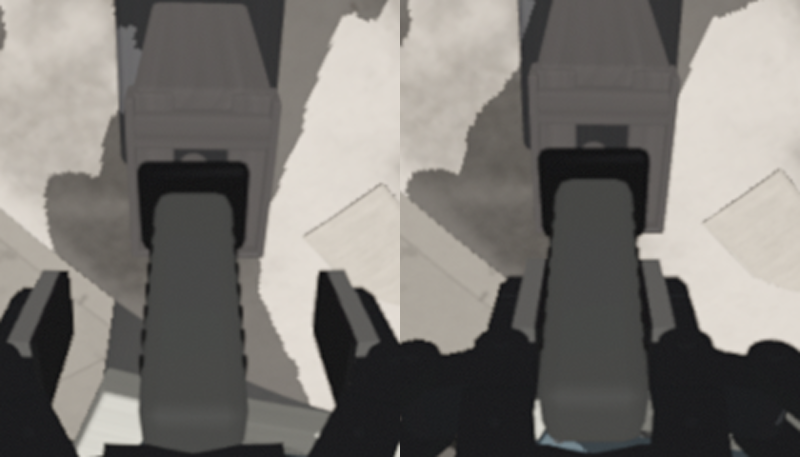

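w7 (left) shows the collar seated. In w9 (right) it sits just above the fork, centred the same way, so I'm lowering it.

```bash
python3 steer.py '[[[0, 0.0013, 0.0003, 0.0023, 0, 0, 0], [0, 0, 0, 0, 0, 0, 0], [0, 0.0005, 0, 0.0018, 0, 0, 0], [0, 0.0005, 0, 0.0018, 0, 0, 0], [0, 0, 0, 0, 0, 0, 0], [0, 0, 0, 0, 0, 0, 0]]]'|sed -n '1,2p;4p'; python3 go.py .4273 .1866 .1502 .36 -.25
```

```text
time_s: 36.3
eef_pos: [0.4274, 0.1869, 0.1503]
wrist_force: [0.8, 0.5, -0.7]
rot [ 0.0007  0.0006 -0.0002] d now axes [-0.0002  0.0002  0.0001] d after rot [-0.0002  0.0002  0.0001] eef [0.4274 0.1869 0.1503] q [-1.0843  0.6279  0.82    1.915  -0.4889  1.0957 -1.2243]
```

```bash
python3 steer.py '[[[0, 0.0003, 0, 0.001, 0, 0, 0], [0, 0, 0, 0, 0, 0, 0], [0, 0, 0, 0, 0, 0, 0]]]'|sed -n '2p;4p'; python3 steer.py '[[[0.4, 0, 0, 0, 0, 0, 0], [0.6, 0, 0, 0, 0, 0, 0], [0.8, 0, 0, 0, 0, 0, 0], [0.8, 0, 0, 0, 0, 0, 0], [0.8, 0, 0, 0, 0, 0, 0]]]'|sed -n '2p;4,5p'; python3 w.py w10
python3 - <<'E'
import cv2,numpy as np
a=cv2.imread('pics/w7.png');b=cv2.imread('pics/w10.png')
cv2.imwrite('pics/v10.png',np.hstack([cv2.resize(i[100:340,150:360],(400,457),interpolation=2) for i in(a,b)]))
E
python3 go.py .4273 .1866 .25 .36 -.25
```

```text
eef_pos: [0.4275, 0.1869, 0.1502]
wrist_force: [-2.1, -0.6, 10.2]
eef_pos: [0.4274, 0.1869, 0.1492]
wrist_force: [-0.9, -0.5, 0.3]
opening: 0.801
rot [ 0.0008  0.0007 -0.0001] d now axes [-0.0252  0.0003 -0.0976] d after rot [-0.0251  0.0003 -0.0976] eef [0.4274 0.1869 0.1492] q [-1.0834  0.6296  0.8188  1.9154 -0.4902  1.0939 -1.2234]
```

View pics/v10.png

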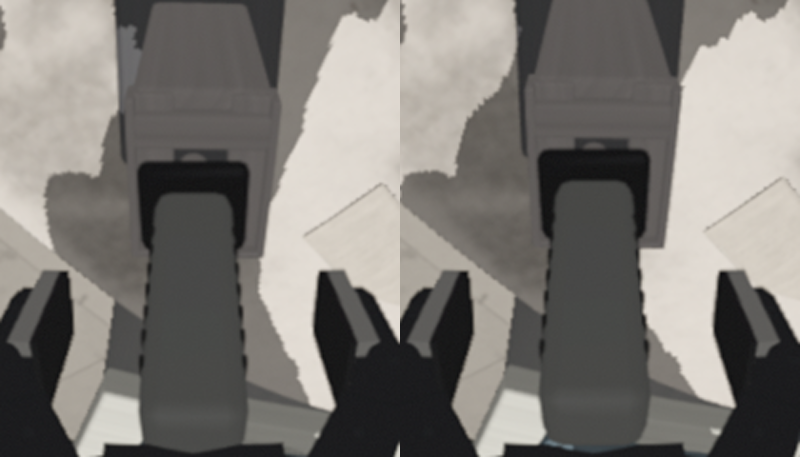

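After release the collar sits in the fork exactly as in w7 (same offsets to slot and arms). Retreating along the tool axis.

```bash
python3 steer.py '[[[0.8, 0, 0, -0.015, 0, 0, 0], [0.8, 0, 0, -0.025, 0, 0, 0], [0.8, 0, 0, -0.035, 0, 0, 0], [0.8, 0, 0, -0.035, 0, 0, 0], [0.8, 0, 0, -0.02, 0, 0, 0], [0.8, 0, 0, 0, 0, 0, 0], [0.8, 0, 0, 0, 0, 0, 0], [0.8, 0, 0, 0, 0, 0, 0]]]'|sed -n '1,2p;4p'
python3 - <<'E'
from h import *
print(env.finish_job())
E
```

```text
time_s: 37.95
eef_pos: [0.4566, 0.1982, 0.2741]
wrist_force: [-0.7, 0.3, -1.2]
the job is handed in; nothing more can be done
None
```

I handed the job in at about 38 s: the dial stands at the red mark, the plate reading was held for about two seconds at roughly half spring travel (4.7 N), and the thermometer hangs seated in the fork. No verdict came back; this rests on the camera and force readings.

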